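# Reload a hand-cranked sample changer

## Robot

A 6-joint arm with a two-finger parallel gripper is mounted at the origin on the work surface. World frame = base frame: x ahead of the robot, y to its left, z up, the work surface at z = 0. Lengths are in mm, angles in rad, forces in N, time in s.
With the tool pointing down it reaches from about 275 to 750 mm from the base axis. Payload 10.2 kg.
Tool frame: the origin (TCP) lies midway between the tips of the shut fingers; the grasp point (between the pads) lies 19 mm behind it; z points along the fingers, y is the line along which they close (so a half turn about z gives the same grasp; the last joint's range is limited). The gripper opens to 85 mm and grips with 20 to 120 N. Pads are 22 mm wide; open, the fingers measure 114 mm over their backs; the gripper's body (76 mm by 85 mm) begins 54 mm behind the grasp point. The pads swing forward as they close: fully open they stand 13 mm farther back than shut.
Start: joints at [1.073, 0.313, 1.498, -0, 1.331, -0.223], TCP at [142.474, 505.304, 231.294] pointing down, gripper open.
Joint ranges: [-2.94, 2.94], [-0.97, 2.17], [0.19, 2.56], [-1.23, 4.37], [0.02, 3.11], [-2.88, 2.88]. Speed limits (rad/s): [2.39, 2.39, 3.01, 3.14, 3.14, 3.14].

## Interface

Orientations are given as a unit quaternion [w, x, y, z].
In Python, from rig import ctrl gives the robot as it stands.
- The arm moves only by the tool arm_command, never from a script. Its argument "increments" is a list of rows, each an object with "dr": the turn, a rotation vector about the tool's x, y, z in units of pi/4 rad (1.0 is pi/4 rad), a list of three; "offset": the shift along the tool's x, y, z in units of 120 mm (1.0 is 120 mm), a list of three; "hand": the opening, from -1 (shut) to 1 (fully open). A call has 1 to 8 rows; each row shifts and turns the commanded pose from where the row before left it, along the tool's axes as they then stand; what a row does not reach is not made up. A row lasts 1/10 s, in which the tool goes at most 50 mm and 8.59 degrees, less where a joint would pass 70% of its speed; a pose out of reach is approached as far as the arm can. A call with a number of a shift or a turn outside -1 to 1 is refused whole. A call with a gripper value outside its range is refused whole. The fingers move at their own pace and stop on an object; "grip_force" is the grip in N (left out, the last holds). Time passes only in rows, so rows that do not move let the fingers close. It gives the time, the measured TCP pose, the force, the opening and the grip force at its end, in the units of the state.
- ctrl.sense(): the state, without advancing time (a new reading comes with each control period).
- ctrl.capture(name): name is "scene" or "top" or "wrist"; returns the picture (420x560x3 uint8, red, green, blue); there is no depth.
- ctrl.camera_info(name): a dict with "K" (3x3 intrinsics, pixels), "R" (3x3) and "t" (3): a world point X has camera coordinates R X + t. Camera axes: x right, y down, z forward; pixel columns grow to the right and rows downward; lengths in mm; the calibration is good to about 2 mm. A picture is of the moment at which its call begins: read the wrist's pose just before it. camera_info takes no time and is no camera call; for the wrist camera it gives the pose at the moment of the call.
- ctrl.finish_job(): hands the job in; it is judged then, once.
The state is a dict: "time_s": time; "joints": joint angles; "dq": joint speeds; "tau": joint torques, N m; "eef_pos": TCP position; "ee_rot": TCP orientation; "force": force on the tool from outside, world axes, zero at the start; "wrist_torque": the same for the moment, N m; "grip_width": opening from 0.0 (shut) to 1.0 (fully open); "grip_force": force on a finger pad.
Only numpy, scipy, OpenCV 4.12 (cv2) and the standard library are available. Lean on these libraries where they do the work, as an engineer would, in place of code of your own. Each camera call takes 0.05 s, during which the arm holds its last target. There are 200 camera calls.

## Task

The sample changer on the bench is shut after its last run: crank its wheel round until pocket 1 stands in the open bay, lift out the spent black-capped vial and stand it upright inside the orange tape square. Then load the fresh vials waiting in the grey tray, one after another from weakest to strongest, each standing right down in its own pocket as that pocket comes round to the bay: yellow cap in pocket 1, green in 2, blue in 3, red in 4 (some may be missing today; leave their pockets empty). Finish by cranking on until the wheel's white blanking block stands squarely in the bay and shuts it again, and leave everything else on the bench where it is.

Things in the scene. Friction and masses are not known exactly. Their poses are not given: they have to be found in the camera images.
- changer: sample changer, fixed: grey base 250 x 250 x 12 mm; over its rear a clear hood, black-edged, 250 mm wide, top 119 mm above the bench, its straight front edge 35 mm from the wheel axis towards the bay; gearbox on it to 127 mm; black detector head behind, to 193 mm from the axis, 75 mm high. Origin on the bench under the wheel axis; -x points out through the middle of the open bay, z up
- bay (a point): loading place in the bay, 75 mm from the wheel axis along the changer's -x: where the floor centre of a pocket lies when that pocket stands squarely in the bay (28 mm above the bench)
- crank (a joint): crank angle in rad, 0 at the start, grows clockwise seen from above. It drives the wheel through 5:1 gears: one full turn (6.283) moves the wheel one of its five stations (72 degrees), so pocket 1 stands in the bay after 1 full turn, 2, 3, 4 after 2, 3, 4, the blanking block again after 5. No stops either way; light friction (about 0.05 N m); stays where it is left
- crank_axis (a point): point on the vertical axis of the crank, at mid height of the handle (165 mm above the bench), 40 mm behind the wheel axis
- crank_handle (a point): centre of the red crank handle: upright round grip 22 mm in diameter, 42 mm tall (140 to 182 mm above the bench; this point at 165 mm), spins freely on its pin, 50 mm from the crank's axis on a flat arm (top at 137 mm). At the start and after every full turn it points straight away from the bay, next to a white index dot on the hood
- blank (a point): point on the wheel 75 mm from its axis under the middle of the white blanking block (42 mm radially, 76 mm wide, top at 110 mm): it coincides with point bay when the changer is shut
- pocket1 (a point): centre of the floor of pocket 1 (1 white pip on the wheel's rim in front of it): grey round cup on the black wheel, inside diameter 35 mm, 28 mm deep (rim 56 mm above the bench, floor at 28 mm), outside diameter 41 mm. Turns anticlockwise seen from above as the crank goes clockwise. Free from above only while in the bay
- pocket2 (a point): centre of the floor of pocket 2 (2 white pips on the wheel's rim in front of it): grey round cup on the black wheel, inside diameter 35 mm, 28 mm deep (rim 56 mm above the bench, floor at 28 mm), outside diameter 41 mm. Turns anticlockwise seen from above as the crank goes clockwise. Free from above only while in the bay
- pocket3 (a point): centre of the floor of pocket 3 (3 white pips on the wheel's rim in front of it): grey round cup on the black wheel, inside diameter 35 mm, 28 mm deep (rim 56 mm above the bench, floor at 28 mm), outside diameter 41 mm. Turns anticlockwise seen from above as the crank goes clockwise. Free from above only while in the bay
- pocket4 (a point): centre of the floor of pocket 4 (4 white pips on the wheel's rim in front of it): grey round cup on the black wheel, inside diameter 35 mm, 28 mm deep (rim 56 mm above the bench, floor at 28 mm), outside diameter 41 mm. Turns anticlockwise seen from above as the crank goes clockwise. Free from above only while in the bay
- square: return place for spent vials: square of orange tape flat on the bench, 84 mm outside, 72 mm inside, about 1 mm thick or less and not felt; origin at its centre on the bench, x and y along its sides
- tray: shallow grey tray 210 x 210 mm fixed on the bench, walls 12 mm high and 3 mm thick, floor 3 mm above the bench; origin at the centre of its underside, x and y along its sides. The fresh vials stand in it, 60 to 140 mm apart
- vial_yellow: amber glass vial with a yellow screw cap, upright cylinder 28 mm in diameter and 70 mm tall in all (cap: the top 18 mm, same diameter), 50 to 100 g, heavy at the foot; fresh sample number 1 (weakest is 1); belongs in pocket 1; may be absent; origin at the centre of its underside, z along its axis towards the cap
- vial_green: amber glass vial with a green screw cap, upright cylinder 28 mm in diameter and 70 mm tall in all (cap: the top 18 mm, same diameter), 50 to 100 g, heavy at the foot; fresh sample number 2 (weakest is 1); belongs in pocket 2; may be absent; origin at the centre of its underside, z along its axis towards the cap
- vial_blue: amber glass vial with a blue screw cap, upright cylinder 28 mm in diameter and 70 mm tall in all (cap: the top 18 mm, same diameter), 50 to 100 g, heavy at the foot; fresh sample number 3 (weakest is 1); belongs in pocket 3; may be absent; origin at the centre of its underside, z along its axis towards the cap
- vial_red: amber glass vial with a red screw cap, upright cylinder 28 mm in diameter and 70 mm tall in all (cap: the top 18 mm, same diameter), 50 to 100 g, heavy at the foot; fresh sample number 4 (weakest is 1); belongs in pocket 4; may be absent; origin at the centre of its underside, z along its axis towards the cap
- vial_spent: amber glass vial with a black screw cap, upright cylinder 28 mm in diameter and 70 mm tall in all (cap: the top 18 mm, same diameter), 50 to 100 g, heavy at the foot; the spent sample, at the start in pocket 1 under the hood; origin at the centre of its underside, z along its axis towards the cap
- mug: bystander: blue mug, 80 mm across and 92 mm tall, handle to +y; origin at the centre of its underside
- solder: bystander: metal reel 60 mm across and 40 mm tall, standing flat; origin at the centre of its underside
- screwdriver: bystander: screwdriver lying on the bench, about 200 mm long; origin on the bench under it
- marker: bystander: blue and black marker pen lying on the bench, 130 mm long, 15 mm thick; origin under it, near its middle
- caliper: bystander: digital caliper lying on the bench, 200 mm long, up to 14 mm thick; origin under its middle
- keycap0: bystander: black keyboard switch, 18 mm wide and tall; origin at the centre of its underside
- keycap1: bystander: black and white keyboard switch, 18 mm wide and tall; origin at the centre of its underside
Things that resemble listed ones, but are neither listed nor needed, are in the scene too. Leave any pink or turquoise look-alike of the vial_red alone.

How it is judged (in metres and radians):
On the way, in this order (a step that is already met when the one before it is completed fails the run):
1. the spent vial stands released inside the orange square (x of vial_spent in the frame of square between -0.025 and 0.025 m and y of vial_spent in the frame of square between -0.025 and 0.025 m and height (world z) of vial_spent between -0.004 and 0.008 m and angle between vial_spent's own z axis and vertical below 0.12 rad and contact force between vial_spent and the fingers below 0.05 N and linear speed of vial_spent below 0.03 m/s), for 0.2 s.
2. the yellow-capped vial stands released at the bottom of pocket 1 (horizontal distance between vial_yellow and pocket1 below 0.0075 m and distance between vial_yellow and pocket1 below 0.012 m and angle between vial_yellow's own z axis and vertical below 0.2 rad and contact force between vial_yellow and the fingers below 0.05 N and linear speed of vial_yellow below 0.03 m/s), for 0.2 s.
3. the green-capped vial stands released at the bottom of pocket 2 (horizontal distance between vial_green and pocket2 below 0.0075 m and distance between vial_green and pocket2 below 0.012 m and angle between vial_green's own z axis and vertical below 0.2 rad and contact force between vial_green and the fingers below 0.05 N and linear speed of vial_green below 0.03 m/s), for 0.2 s.
4. the blue-capped vial stands released at the bottom of pocket 3 (horizontal distance between vial_blue and pocket3 below 0.0075 m and distance between vial_blue and pocket3 below 0.012 m and angle between vial_blue's own z axis and vertical below 0.2 rad and contact force between vial_blue and the fingers below 0.05 N and linear speed of vial_blue below 0.03 m/s), for 0.2 s.
5. the red-capped vial stands released at the bottom of pocket 4 (horizontal distance between vial_red and pocket4 below 0.0075 m and distance between vial_red and pocket4 below 0.012 m and angle between vial_red's own z axis and vertical below 0.2 rad and contact force between vial_red and the fingers below 0.05 N and linear speed of vial_red below 0.03 m/s), for 0.2 s.
At the end, for the whole second after the job is handed in: Blanking block in the bay (site blank within 9 mm of site bay), crank at rest; spent vial upright in the orange square (centre within 25 mm of its middle along each side); every fresh vial present at the bottom of its own pocket (within 7.5 mm of its centre), released and at rest (all of step 1 and all of step 2 and all of step 3 and all of step 4 and all of step 5 and horizontal distance between blank and bay below 0.009 m and velocity of joint crank between -0.1 and 0.1 rad/s); the robot touches nothing.
It fails at once if a bystander (mug, reel, screwdriver, marker, caliper, switches) is shoved more than 30 mm from its place (distance of any of mug, solder, screwdriver, marker, caliper, keycap0, keycap1 from where it was at the start of the episode above 0.03 m).
Of vial_yellow, vial_green, vial_blue, vial_red only 2 to 4 are there at a start; the rules pass over those that are not, and their reading is None.
At some moment in a run one of vial_spent, vial_yellow, vial_green, vial_blue, vial_red may be knocked a few centimetres aside while the robot is not near it.
It also fails if it takes over 210 s, if anything falls off the work surface, if the arm or the gripper's body presses on something with over 40 N, if the wrist force passes 120 N, or if a joint passes its speed limit or range.

## Working session

There is one attempt and no reset: what is moved stays moved. The work goes in short steps, Python scripts to look and compute and a tool call to move; the robot and the scene stay as the last step left them, time stands still between calls to the robot, and variables do not carry over. Pictures are saved under pics/ and viewed, at most 14 in all, crops included, and the job is handed in when it is done.

Besides the shell and the picture viewer there is one more tool, called as name(argument=value, ...) on one line, values as JSON. arm_command: Moves the arm, as the interface text tells. Shifts and turns lie within -1 to 1; 1 stands for 120 mm of shift or pi/4 rad of turn. Its arguments: {"type":"object","properties":{"increments":{"type":"array"},"grip_force":{"type":"number"}},"required":["increments"]}

```bash
ls; mkdir -p pics; python3 - <<'E'
from rig import ctrl
import cv2
for n in("scene","top"):
    im=ctrl.capture(n); cv2.imwrite(f"pics/{n}0.png",im[:,:,::-1])
    c=ctrl.camera_info(n); print(n,c)
print(ctrl.sense())
E
```

```text
pics
scene {'K': array([[389.83523607,   0.        , 283.75807825],
       [  0.        , 389.83523607, 207.3322696 ],
       [  0.        ,   0.        ,   1.        ]]), 'R': array([[ 0.36856208,  0.9295311 , -0.01157268],
       [ 0.65669204, -0.26915148, -0.70449489],
       [-0.65796471,  0.25205041, -0.7096147 ]]), 't': array([-174.37541368, -271.7639351 , 1584.14611588])}
top {'K': array([[440.89348812,   0.        , 285.85361561],
       [  0.        , 440.89348812, 208.8758184 ],
       [  0.        ,   0.        ,   1.        ]]), 'R': array([[ 0.00216581, -0.99998792, -0.00441232],
       [-0.98637641, -0.00141051, -0.16449798],
       [ 0.16448977,  0.00470848, -0.98636755]]), 't': array([ -13.83039885,  536.93254743, 1519.98871672])}
{'time_s': 0.1, 'joints': array([ 1.07261581e+00,  3.13397570e-01,  1.49829765e+00,  2.07750237e-05,
        1.33098115e+00, -2.23392385e-01]), 'dq': array([-0.00019483, -0.00157548, -0.00212013, -0.00156864, -0.00122243,
        0.0002583 ]), 'tau': array([ 2.23341420e-03, -4.12901366e+01, -2.60138601e+01, -2.08137253e-04,
        3.08963870e-03,  2.62580971e-05]), 'eef_pos': array([142.35991964, 505.1225738 , 230.81438277]), 'ee_rot': array([-2.00720838e-04,  1.36964636e-01,  9.90575789e-01, -5.03411642e-04]), 'force': array([-0.50343596,  0.54760727,  0.01350545]), 'wrist_torque': array([ 0.058999  ,  0.03477642, -0.00961149]), 'grip_force': 0.0, 'grip_width': 1.000469166488121}
```

View pics/top0.png

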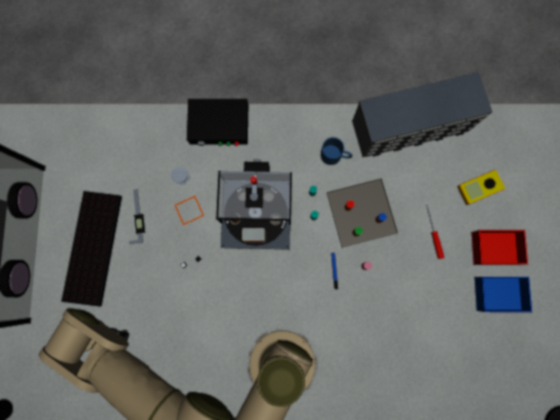

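View pics/scene0.png

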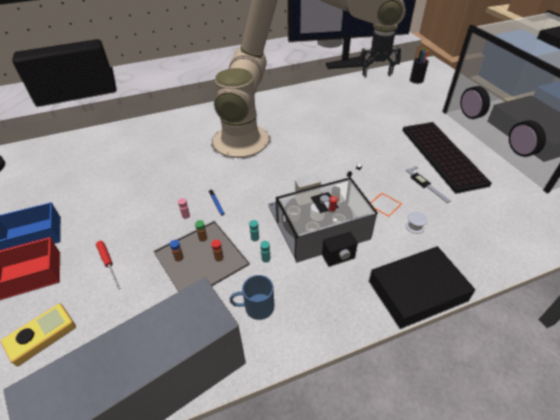

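Top view: the changer is near (255,210) with its bay facing the robot, the orange square is at (189,209), and the tray is at (362,212). The tray holds red (350,205), blue (381,217) and green (358,232), with no yellow visible. The look-alikes are turquoise at (313,190) and (315,215) and pink at (366,266), all outside the tray. I'll confirm this in an enlarged crop.

```bash
cat > h.py <<'E'
import numpy as np,cv2
from rig import ctrl
from scipy.spatial.transform import Rotation as Rn
def ray(ci,uv,z):
    K,R,t=ci["K"],ci["R"],ci["t"]
    d=R.T@np.linalg.inv(K)@np.array([uv[0],uv[1],1.]); c=-R.T@t
    return (c+d*(z-c[2])/d[2]).round(1)
def proj(ci,X):
    p=ci["K"]@(ci["R"]@np.array(X,float)+ci["t"]); return (p[:2]/p[2]).round(1)
def st():
    s=ctrl.sense(); q=s["ee_rot"]; r=Rn.from_quat([q[1],q[2],q[3],q[0]]); return s,r
def inc(target,yaw=None):
    """offsets (units) in tool axes to get from here to target with TCP; yaw: world angle of tool x"""
    s,r=st(); M=r.as_matrix()
    return (M.T@(np.array(target)-s["eef_pos"])/120).round(3)
E
python3 - <<'E'
import cv2
from h import *
im=cv2.imread("pics/top0.png")[150:290,165:405]
cv2.imwrite("pics/topc.png",cv2.resize(im,(800,467),interpolation=cv2.INTER_CUBIC))
c=ctrl.camera_info("top")
for n,uv,z in [("red",(350,205),70),("blue",(381,217),73),("green",(358,232),73),("square",(189,209),0),("handle",(254,180),182),("tray",(362,212),12)]: print(n,ray(c,uv,z))
E
```

```text
red [ 546.7 -237.    70. ]
blue [ 504.1 -343.1   73. ]
green [ 451.7 -262.1   73. ]
square [543.4 341.2   0. ]
handle [609.6  90.8 182. ]
tray [ 531.3 -288.1   12. ]
```

View pics/topc.png

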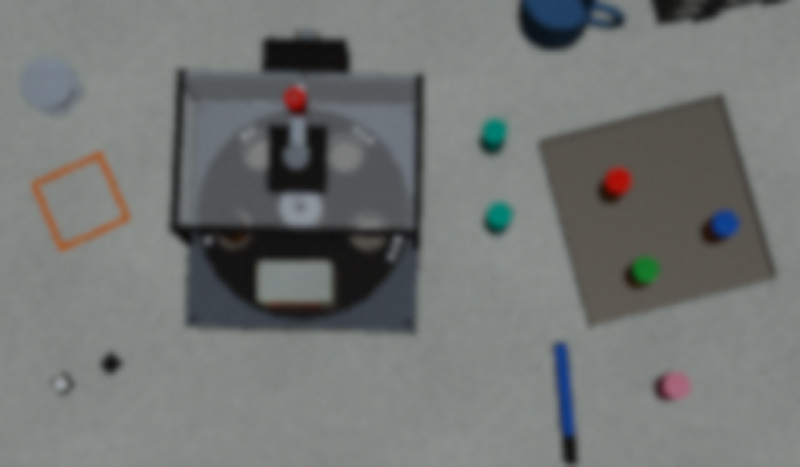

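Confirmed. The tray holds red (617,182), blue (722,223) and green (645,270) in the crop, so yellow is absent. The turquoise (493,135)/(498,217) and pink (674,386) vials stand outside the tray and are only look-alikes. The spent vial's brown body shows at (235,235), and the handle at (295,98). Next I'll square up the tool and move the wrist camera over the changer.

arm_command(increments=[{"dr": [0,0,-0.175],"offset": [0,0,-0.4],"hand": 1},{"dr": [0,0,-0.175],"offset": [0,0,-0.4],"hand": 1},{"dr": [0,0,0],"offset": [-0.207,-0.295,-0.07],"hand": 1},{"dr": [0,0,0],"offset": [-0.207,-0.295,-0.07],"hand": 1},{"dr": [0,0,0],"offset": [-0.207,-0.295,-0.07],"hand": 1},{"dr": [0,0,0],"offset": [-0.207,-0.295,-0.07],"hand": 1},{"dr": [0,0,0],"offset": [-0.207,-0.295,-0.07],"hand": 1},{"dr": [0,0,0],"offset": [-0.207,-0.295,-0.07],"hand": 1}])

```text
time_s: 0.9
eef_pos: [292.0, 291.4, 377.9]
ee_rot: [-0.0, -0.0, 1.0, -0.0]
force: [0.5, 0.6, 0.5]
grip_width: 1.0
grip_force: 0.0
```

arm_command(increments=[{"dr": [0,0,0],"offset": [-0.207,-0.295,-0.07],"hand": 1},{"dr": [0,0,0],"offset": [-0.207,-0.295,-0.07],"hand": 1},{"dr": [0,0,0],"offset": [-0.207,-0.295,-0.07],"hand": 1},{"dr": [0,0,0],"offset": [-0.207,-0.295,-0.07],"hand": 1},{"dr": [0,0,0],"offset": [-0.207,-0.295,-0.07],"hand": 1},{"dr": [0,0,0],"offset": [-0.207,-0.295,-0.07],"hand": 1},{"dr": [0,0,0],"offset": [0,0,0],"hand": 1},{"dr": [0,0,0],"offset": [0,0,0],"hand": 1}])

```text
time_s: 1.7
eef_pos: [440.8, 80.1, 427.6]
ee_rot: [-0.001, 0.001, 1.0, 0.0]
force: [-0.4, 0.4, -0.3]
grip_width: 1.001
grip_force: 0.0
```

```bash
cat >> h.py <<'E'
def shot(name):
    ci=ctrl.camera_info("wrist"); s,r=st(); im=ctrl.capture("wrist")
    cv2.imwrite(f"pics/{name}.png",im[:,:,::-1]); np.savez(f"pics/{name}.npz",**ci)
    print("tcp",s["eef_pos"].round(1),"toolx",r.as_matrix()[:,0].round(3),"toolz",r.as_matrix()[:,2].round(3),"t",s["time_s"])
    return ci
E
python3 -c "
from h import *
ci=shot('w1'); print(ci['K'][0,0],(-ci['R'].T@ci['t']).round(1))"
```

```text
tcp [440.8  80.1 427.6] toolx [-1.     0.002  0.001] toolz [-0.001  0.    -1.   ] t 1.7
347.24560666297293 [362.8  79.7 570.8]
```

View pics/w1.png

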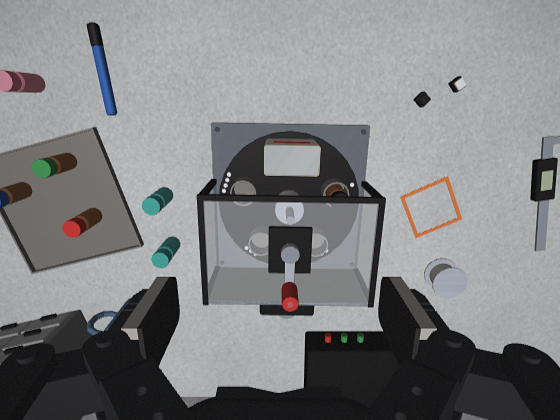

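```bash
python3 -c "
import cv2
im=cv2.imread('pics/w1.png')[117:317,198:466]
cv2.imwrite('pics/w1c.png',cv2.resize(im,None,fx=2.98,fy=2.98,interpolation=cv2.INTER_CUBIC))"
```

```text
(no output)
```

View pics/w1c.png

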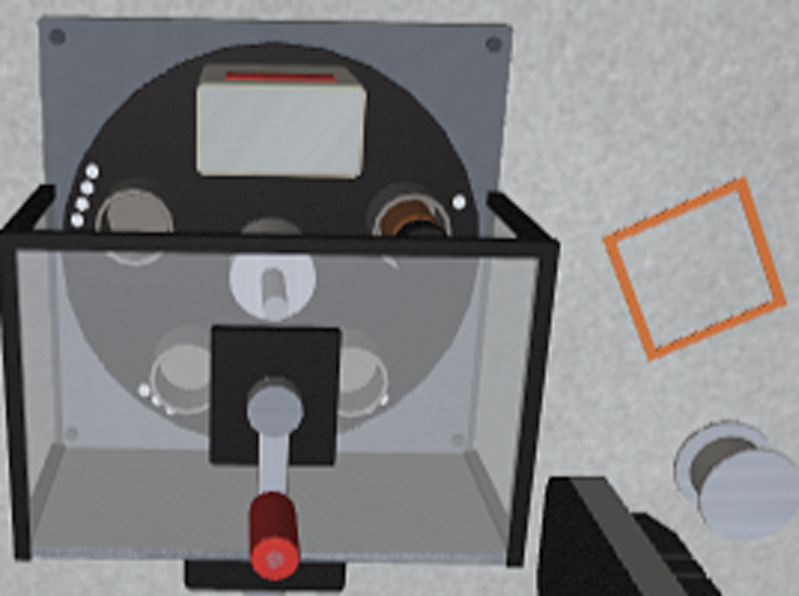

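The base front corners are at crop (39,17) and (512,26). The blanking block's top corners are at (197,83) (365,85) (361,177) (200,175), the handle top at (275,558), and the square's corners at (603,241) (745,178) (786,304) (651,360).

```bash
python3 - <<'E'
from h import *
ci=dict(np.load("pics/w1.npz"))
f=lambda p,z: ray(ci,(198+(p[0]+.5)/2.98-.5,117+(p[1]+.5)/2.98-.5),z)
a,b=f((39,17),12),f((512,26),12); print("front",a,b,np.linalg.norm(a-b))
e=(b-a)/np.linalg.norm(b-a); xh=np.array([e[1],-e[0],0]); xh*=np.sign(xh[0])
print("chg x dir",xh.round(4),"axis from base",((a+b)/2+125*xh).round(1),"bay",((a+b)/2+50*xh).round(1))
B=np.array([f(p,110) for p in((197,83),(365,85),(361,177),(200,175))]); print("block",B.tolist(),B.mean(0))
print("handle",f((275,558),182),"pivot",f((274,405),140))
print("hoodfront",f((8,245),119),f((557,245),119))
S=np.array([f(p,0.5) for p in((603,241),(745,178),(786,304),(651,360))]); print("sq",S.tolist(),S.mean(0),np.linalg.norm(S-np.roll(S,1,0),axis=1))
for n,p in(("red",(68,229)),("green",(41,168))): print(n,ray(ci,p,73))
E
```

```text
front [394.5 -26.9  12. ] [399.4 221.2  12. ] 248.1483830291868
chg x dir [ 0.9998 -0.0197  0.    ] axis from base [521.9  94.7  12. ] bay [446.9  96.2  12. ]
block [[417.2, 59.7, 110.0], [418.1, 133.6, 110.0], [459.3, 133.3, 110.0], [458.3, 60.4, 110.0]] [438.225  96.75  110.   ]
handle [611.1  93.6 182. ] pivot [558.2  93.9 140. ]
hoodfront [488.6 -26.6 119. ] [488.8 222.  119. ]
sq [[519.5, 285.4, 0.5], [483.0, 361.0, 0.5], [557.6, 395.8, 0.5], [592.5, 321.5, 0.5]] [5.38150e+02 3.40925e+02 5.00000e-01] [81.43838161 83.95004467 82.31767732 82.08836702]
red [ 549.1 -243.4   73. ]
green [ 454.9 -265.    73. ]
```

Base, hood and handle all put the axis at about (521.5, 95), with the handle at (611.5, 93.4) and the crank axis at (561.5, 94.3). The square is centred at (538, 341). I'm going to the handle now.

arm_command(increments=[{"dr": [0,0,0],"offset": [-0.237,0.0185,0.275],"hand": 0.6},{"dr": [0,0,0],"offset": [-0.237,0.0185,0.275],"hand": 0.3},{"dr": [0,0,0],"offset": [-0.237,0.0185,0.275],"hand": 0.3},{"dr": [0,0,0],"offset": [-0.237,0.0185,0.275],"hand": 0.3},{"dr": [0,0,0],"offset": [-0.237,0.0185,0.275],"hand": 0.3},{"dr": [0,0,0],"offset": [-0.237,0.0185,0.275],"hand": 0.3},{"dr": [0,0,0],"offset": [0,0,0.34],"hand": 0.3},{"dr": [0,0,0],"offset": [0,0,0.34],"hand": 0.3}], grip_force=20)

```text
time_s: 2.55
eef_pos: [610.8, 95.5, 146.8]
ee_rot: [-0.0, -0.001, 1.0, 0.0]
force: [1.1, 0.8, -0.6]
grip_width: 0.65
grip_force: 0.0
```

arm_command(increments=[{"dr": [0,0,0],"offset": [0,0,0],"hand": -1},{"dr": [0,0,0],"offset": [0,0,0],"hand": -1},{"dr": [0,0,0],"offset": [0,0,0],"hand": -1},{"dr": [0,0,0],"offset": [0,0,0],"hand": -1},{"dr": [0,0,0],"offset": [0,0,0],"hand": -1}])

```text
time_s: 3.05
eef_pos: [611.9, 94.1, 150.7]
ee_rot: [0.002, -0.0, 1.0, 0.0]
force: [-1.1, 1.5, 6.8]
grip_width: 0.248
grip_force: 22.6
```

arm_command(increments=[{"dr": [0,0,0],"offset": [0.0317,-0.1595,-0.01],"hand": -1},{"dr": [0,0,0],"offset": [0.0903,-0.1352,0],"hand": -1},{"dr": [0,0,0],"offset": [0.1352,-0.0903,0],"hand": -1},{"dr": [0,0,0],"offset": [0.1595,-0.0317,0],"hand": -1},{"dr": [0,0,0],"offset": [0.1595,0.0317,0],"hand": -1},{"dr": [0,0,0],"offset": [0.1352,0.0903,0],"hand": -1},{"dr": [0,0,0],"offset": [0.0903,0.1352,0],"hand": -1},{"dr": [0,0,0],"offset": [0.0317,0.1595,0],"hand": -1}])

```text
time_s: 3.85
eef_pos: [511.3, 93.9, 151.0]
ee_rot: [0.001, 0.0, 1.0, -0.001]
force: [9.6, -2.6, -1.8]
grip_width: 0.249
grip_force: 22.1
```

arm_command(increments=[{"dr": [0,0,0],"offset": [-0.0317,0.1595,0],"hand": -1},{"dr": [0,0,0],"offset": [-0.0903,0.1352,0],"hand": -1},{"dr": [0,0,0],"offset": [-0.1352,0.0903,0],"hand": -1},{"dr": [0,0,0],"offset": [-0.1595,0.0317,0],"hand": -1},{"dr": [0,0,0],"offset": [-0.1595,-0.0317,0],"hand": -1},{"dr": [0,0,0],"offset": [-0.1352,-0.0903,0],"hand": -1},{"dr": [0,0,0],"offset": [-0.0903,-0.1352,0],"hand": -1},{"dr": [0,0,0],"offset": [-0.0317,-0.1595,0],"hand": -1}])

```text
time_s: 4.65
eef_pos: [612.1, 93.8, 150.7]
ee_rot: [0.001, -0.0, 1.0, 0.0]
force: [-9.4, 3.1, 5.1]
grip_width: 0.247
grip_force: 22.6
```

arm_command(increments=[{"dr": [0,0,0],"offset": [0,0,0],"hand": -1},{"dr": [0,0,0],"offset": [0,0,0],"hand": -1}])

```text
time_s: 4.85
eef_pos: [611.8, 92.8, 150.9]
ee_rot: [0.001, 0.0, 1.0, -0.0]
force: [-1.0, -0.3, 4.5]
grip_width: 0.251
grip_force: 22.6
```

The crank made a full turn with low forces. Now I'll release it, rise, and look at the bay.

arm_command(increments=[{"dr": [0,0,0],"offset": [0,0,0],"hand": 0.3},{"dr": [0,0,0],"offset": [0,0,0],"hand": 0.3},{"dr": [0,0,0],"offset": [0,0,-0.4],"hand": 0.3},{"dr": [0,0,0],"offset": [0,0,-0.4],"hand": 0.3},{"dr": [0,0,0],"offset": [0.2325,0.0,-0.215],"hand": 0.3},{"dr": [0,0,0],"offset": [0.2325,0.0,-0.215],"hand": 0.3},{"dr": [0,0,0],"offset": [0.2325,0.0,-0.215],"hand": 0.3},{"dr": [0,0,0],"offset": [0.2325,0.0,-0.215],"hand": 0.3}])

```text
time_s: 5.65
eef_pos: [498.3, 94.0, 349.7]
ee_rot: [-0.0, -0.0, 1.0, -0.0]
force: [-0.3, 0.0, -0.1]
grip_width: 0.653
grip_force: 0.0
```

```bash
python3 -c "
from h import *
ci=shot('w2'); print(proj(ci,(447,96,98)),proj(ci,(447,96,56)))
im=cv2.imread('pics/w2.png')[90:330,120:440]
cv2.imwrite('pics/w2c.png',cv2.resize(im,None,fx=2.5,fy=2.5,interpolation=cv2.INTER_CUBIC))"
```

```text
tcp [498.3  94.  349.7] toolx [-1. -0.  0.] toolz [-0. -0. -1.] t 5.65
[281.3 126.1] [281.1 123.7]
```

View pics/w2c.png

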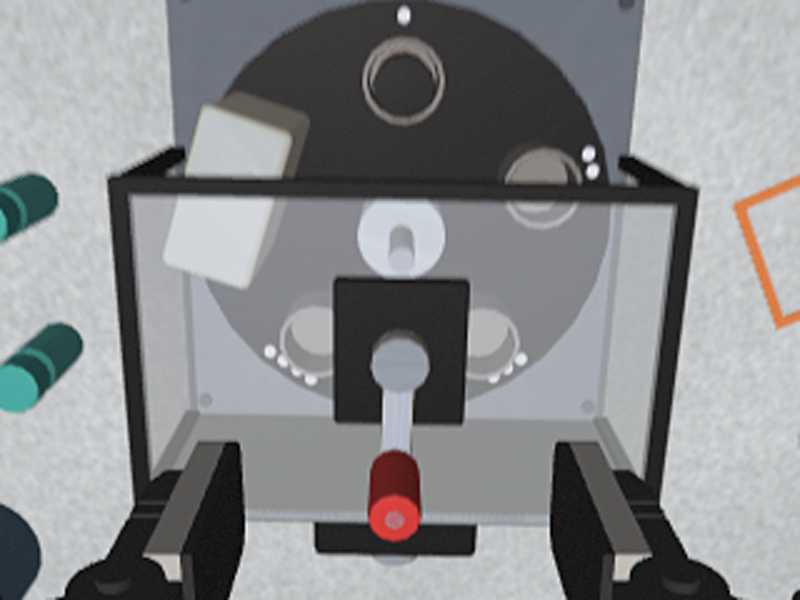

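The black-capped vial stands in the bay pocket, whose rim centre is at crop (403,81). The single pip at (404,15) marks it as pocket 1. That puts the bay at about (446, 96), so I'll grasp there.

arm_command(increments=[{"dr": [0,0,0],"offset": [0.109,0.005,0.312],"hand": 0.1},{"dr": [0,0,0],"offset": [0.109,0.005,0.312],"hand": 0.1},{"dr": [0,0,0],"offset": [0.109,0.005,0.312],"hand": 0.1},{"dr": [0,0,0],"offset": [0.109,0.005,0.312],"hand": 0.1},{"dr": [0,0,0],"offset": [0,0,0.283],"hand": 0.1},{"dr": [0,0,0],"offset": [0,0,0.283],"hand": 0.1},{"dr": [0,0,0],"offset": [0,0,0.283],"hand": 0.1},{"dr": [0,0,0],"offset": [0,0,0.283],"hand": 0.1}], grip_force=30)

```text
time_s: 6.5
eef_pos: [447.1, 96.4, 62.0]
ee_rot: [0.0, -0.0, 1.0, -0.0]
force: [1.4, -0.4, 0.5]
grip_width: 0.546
grip_force: 0.0
```

arm_command(increments=[{"dr": [0,0,0],"offset": [0,0,0],"hand": -1},{"dr": [0,0,0],"offset": [0,0,0],"hand": -1},{"dr": [0,0,0],"offset": [0,0,0],"hand": -1},{"dr": [0,0,0],"offset": [0,0,0],"hand": -1}])

```text
time_s: 6.9
eef_pos: [448.1, 96.3, 64.7]
ee_rot: [0.001, -0.0, 1.0, -0.0]
force: [0.0, 0.0, -0.4]
grip_width: 0.321
grip_force: 30.8
```

arm_command(increments=[{"dr": [0,0,0],"offset": [0,0,-0.28],"hand": -1},{"dr": [0,0,0],"offset": [0,0,-0.3],"hand": -1},{"dr": [0,0,0],"offset": [0,0,-0.3],"hand": -1},{"dr": [0,0,0],"offset": [-0.125,0.34,0],"hand": -1},{"dr": [0,0,0],"offset": [-0.125,0.34,0],"hand": -1},{"dr": [0,0,0],"offset": [-0.125,0.34,0],"hand": -1},{"dr": [0,0,0],"offset": [-0.125,0.34,0],"hand": -1},{"dr": [0,0,0],"offset": [-0.125,0.34,0],"hand": -1}])

```text
time_s: 7.7
eef_pos: [522.7, 302.1, 170.1]
ee_rot: [0.001, -0.0, 1.0, 0.0]
force: [1.2, -0.4, -0.5]
grip_width: 0.319
grip_force: 30.9
```

arm_command(increments=[{"dr": [0,0,0],"offset": [-0.125,0.34,0],"hand": -1},{"dr": [0,0,0],"offset": [0,0,0.25],"hand": -1},{"dr": [0,0,0],"offset": [0,0,0.25],"hand": -1},{"dr": [0,0,0],"offset": [0,0,0.25],"hand": -1},{"dr": [0,0,0],"offset": [0,0,0.2],"hand": -1},{"dr": [0,0,0],"offset": [0,0,0],"hand": -1},{"dr": [0,0,0],"offset": [0,0,0],"hand": -1}])

```text
time_s: 8.4
eef_pos: [537.8, 341.3, 56.3]
ee_rot: [0.001, -0.0, 1.0, 0.0]
force: [0.6, -0.0, -0.2]
grip_width: 0.318
grip_force: 30.9
```

arm_command(increments=[{"dr": [0,0,0],"offset": [0,0,0.1],"hand": -1},{"dr": [0,0,0],"offset": [0,0,0.055],"hand": -1},{"dr": [0,0,0],"offset": [0,0,0],"hand": -1},{"dr": [0,0,0],"offset": [0,0,0],"hand": 0.1},{"dr": [0,0,0],"offset": [0,0,0],"hand": 0.1},{"dr": [0,0,0],"offset": [0,0,0],"hand": 0.1},{"dr": [0,0,0],"offset": [0,0,-0.3],"hand": 0.1},{"dr": [0,0,0],"offset": [0,0,-0.4],"hand": 0.1}])

```text
time_s: 9.2
eef_pos: [536.2, 340.6, 119.4]
ee_rot: [-0.002, -0.0, 1.0, -0.001]
force: [-0.8, 0.0, 0.5]
grip_width: 0.551
grip_force: 0.0
```

arm_command(increments=[{"dr": [0,0,0],"offset": [0,0,-0.41],"hand": 0.1},{"dr": [0,0,0],"offset": [0,0,-0.41],"hand": 0.1},{"dr": [0,0,0],"offset": [0,0,-0.3],"hand": 0.1},{"dr": [0,0,0],"offset": [0,0,0],"hand": 0.1}])

```text
time_s: 9.6
eef_pos: [538.6, 341.7, 261.0]
ee_rot: [0.005, -0.0, 1.0, 0.002]
force: [-0.5, -0.8, -0.2]
grip_width: 0.55
grip_force: 0.0
```

```bash
python3 -c "
from h import *
ci=shot('w3'); print(proj(ci,(538,341,70)),proj(ci,(538,341,0)))"
```

```text
tcp [538.6 341.7 261. ] toolx [-1.   -0.   -0.01] toolz [ 0.01   0.004 -1.   ] t 9.6
[278.  181.3] [278.  167.5]
```

View pics/w3.png

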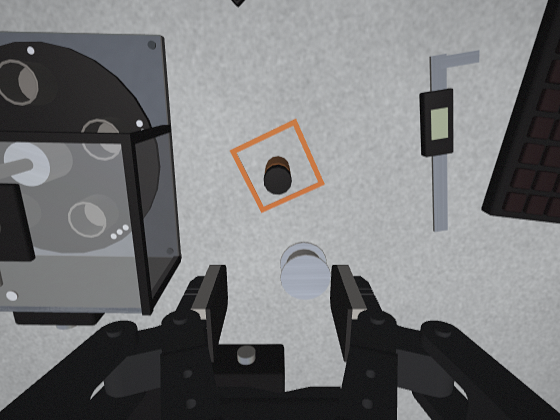

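The spent vial stands upright in the middle of the square: cap at (278,178), square centre at about (279,167) at bench level. Pocket 1 stays empty, so I'll crank one turn to pocket 2.

arm_command(increments=[{"dr": [0,0,0],"offset": [-0.101,-0.345,0.043],"hand": 0.3},{"dr": [0,0,0],"offset": [-0.101,-0.345,0.043],"hand": 0.3},{"dr": [0,0,0],"offset": [-0.101,-0.345,0.043],"hand": 0.3},{"dr": [0,0,0],"offset": [-0.101,-0.345,0.043],"hand": 0.3},{"dr": [0,0,0],"offset": [-0.101,-0.345,0.043],"hand": 0.3},{"dr": [0,0,0],"offset": [-0.101,-0.345,0.043],"hand": 0.3},{"dr": [0,0,0],"offset": [0,0,0],"hand": 0.3},{"dr": [0,0,0],"offset": [0,0,0],"hand": 0.3}], grip_force=20)

```text
time_s: 10.45
eef_pos: [609.7, 92.2, 222.3]
ee_rot: [-0.001, 0.001, 1.0, 0.0]
force: [0.7, 1.0, -0.0]
grip_width: 0.651
grip_force: 0.0
```

arm_command(increments=[{"dr": [0,0,0],"offset": [-0.015,0.008,0.297],"hand": 0.3},{"dr": [0,0,0],"offset": [0,0,0.297],"hand": 0.3},{"dr": [0,0,0],"offset": [0,0,0],"hand": -1},{"dr": [0,0,0],"offset": [0,0,0],"hand": -1},{"dr": [0,0,0],"offset": [0,0,0],"hand": -1},{"dr": [0,0,0],"offset": [0,0,0],"hand": -1}])

```text
time_s: 11.05
eef_pos: [612.3, 94.1, 154.0]
ee_rot: [0.001, -0.0, 1.0, 0.0]
force: [0.3, -0.2, 1.0]
grip_width: 0.249
grip_force: 21.9
```

arm_command(increments=[{"dr": [0,0,0],"offset": [0.0317,-0.1595,0],"hand": -1},{"dr": [0,0,0],"offset": [0.0903,-0.1352,0],"hand": -1},{"dr": [0,0,0],"offset": [0.1352,-0.0903,0],"hand": -1},{"dr": [0,0,0],"offset": [0.1595,-0.0317,0],"hand": -1},{"dr": [0,0,0],"offset": [0.1595,0.0317,0],"hand": -1},{"dr": [0,0,0],"offset": [0.1352,0.0903,0],"hand": -1},{"dr": [0,0,0],"offset": [0.0903,0.1352,0],"hand": -1},{"dr": [0,0,0],"offset": [0.0317,0.1595,0],"hand": -1}])

```text
time_s: 11.85
eef_pos: [511.9, 93.8, 154.1]
ee_rot: [0.002, 0.0, 1.0, -0.001]
force: [8.8, -2.0, -1.6]
grip_width: 0.248
grip_force: 22.0
```

arm_command(increments=[{"dr": [0,0,0],"offset": [-0.0317,0.1595,0],"hand": -1},{"dr": [0,0,0],"offset": [-0.0903,0.1352,0],"hand": -1},{"dr": [0,0,0],"offset": [-0.1352,0.0903,0],"hand": -1},{"dr": [0,0,0],"offset": [-0.1595,0.0317,0],"hand": -1},{"dr": [0,0,0],"offset": [-0.1595,-0.0317,0],"hand": -1},{"dr": [0,0,0],"offset": [-0.1352,-0.0903,0],"hand": -1},{"dr": [0,0,0],"offset": [-0.0903,-0.1352,0],"hand": -1},{"dr": [0,0,0],"offset": [-0.0317,-0.1595,0],"hand": -1}])

```text
time_s: 12.65
eef_pos: [612.7, 93.7, 153.8]
ee_rot: [0.001, -0.0, 1.0, 0.0]
force: [-9.5, 3.0, 4.7]
grip_width: 0.25
grip_force: 22.5
```

arm_command(increments=[{"dr": [0,0,0],"offset": [0,0,0],"hand": -1},{"dr": [0,0,0],"offset": [0,0,0],"hand": -1},{"dr": [0,0,0],"offset": [0,0,0],"hand": 0.3},{"dr": [0,0,0],"offset": [0,0,0],"hand": 0.3}])

```text
time_s: 13.05
eef_pos: [611.9, 93.6, 152.7]
ee_rot: [0.0, -0.0, 1.0, -0.0]
force: [0.1, -0.1, -0.3]
grip_width: 0.577
grip_force: 0.0
```

arm_command(increments=[{"dr": [0,0,0],"offset": [0,0,-0.4],"hand": 0.3},{"dr": [0,0,0],"offset": [0,0,-0.4],"hand": 0.3},{"dr": [0,0,0],"offset": [0,0,-0.4],"hand": 0.3},{"dr": [0,0,0],"offset": [0.06,-0.36,-0.04],"hand": 0.1},{"dr": [0,0,0],"offset": [0.06,-0.36,-0.04],"hand": 0.1},{"dr": [0,0,0],"offset": [0.06,-0.36,-0.04],"hand": 0.1},{"dr": [0,0,0],"offset": [0.06,-0.36,-0.04],"hand": 0.1},{"dr": [0,0,0],"offset": [0.06,-0.36,-0.04],"hand": 0.1}])

```text
time_s: 13.85
eef_pos: [575.3, -123.9, 320.8]
ee_rot: [0.0, -0.0, 1.0, -0.0]
force: [0.8, -0.5, -0.1]
grip_width: 0.552
grip_force: 0.0
```

arm_command(increments=[{"dr": [0,0,0],"offset": [0.06,-0.36,-0.04],"hand": 0.1},{"dr": [0,0,0],"offset": [0.06,-0.36,-0.04],"hand": 0.1},{"dr": [0,0,0],"offset": [0.02,-0.18,-0.04],"hand": 0.1},{"dr": [0,0,0],"offset": [0,0,0],"hand": 0.1},{"dr": [0,0,0],"offset": [0,0,0],"hand": 0.1},{"dr": [0,0,0],"offset": [0,0,0],"hand": 0.1}])

```text
time_s: 14.45
eef_pos: [559.3, -229.1, 334.7]
ee_rot: [-0.0, -0.001, 1.0, 0.0]
force: [-0.1, -0.0, -0.6]
grip_width: 0.552
grip_force: 0.0
```

```bash
cat > caps.py <<'E'
from h import *
def caps(name):
    im=cv2.imread(f"pics/{name}.png"); ci=dict(np.load(f"pics/{name}.npz")); hsv=cv2.cvtColor(im,cv2.COLOR_BGR2HSV)
    for n,h0,h1 in(("red",-8,8),("green",50,75),("blue",108,125),("yellow",22,35)):
        H=hsv[...,0].astype(int); H=np.where(H>170,H-180,H)
        m=((H>=h0)&(H<=h1)&(hsv[...,1]>140)&(hsv[...,2]>60)).astype(np.uint8)
        k,l,s,c=cv2.connectedComponentsWithStats(m)
        for i in range(1,k):
            if s[i,4]>60: print(n,c[i].round(1),s[i].tolist(),ray(ci,c[i],73))
E
python3 -c "
from caps import *
shot('w4'); caps('w4')"
```

```text
tcp [ 559.3 -229.1  334.7] toolx [-1.    -0.002  0.   ] toolz [-0.  0. -1.] t 14.45
red [14.4 45.3] [0, 0, 37, 83, 1535] [ 425.8 -510.8   73. ]
red [271.5 160. ] [260, 148, 24, 25, 463] [ 547.3 -238.4   73. ]
red [546.1 311.3] [541, 306, 11, 12, 103] [750.8 130.7  73. ]
blue [319.3   6.7] [313, 0, 13, 16, 178] [ 389.1 -188.5   73. ]
blue [174.5 120.6] [162, 109, 27, 24, 505] [ 502.9 -347.8   73. ]
```

View pics/w4.png

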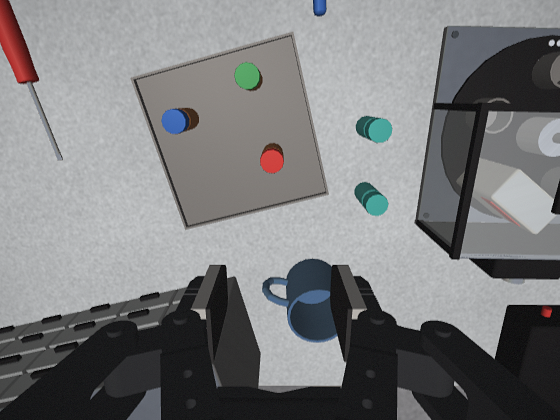

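Top view of the tray: green cap (247,76), blue (174,121), red (272,160), all upright. No yellow. The bay pocket shows two pips at (553,43). Next I'll refine the cap centres with circle fits.

```bash
cat >> caps.py <<'E'
def topc(name,uv,R=14,z=73):
    "fit the projected cap-top circle: maximise mean outward gradient over x,y"
    from scipy.optimize import minimize
    im=cv2.GaussianBlur(cv2.imread(f"pics/{name}.png"),(3,3),0).astype(np.float32); ci=dict(np.load(f"pics/{name}.npz"))
    p0=ray(ci,uv,z); a=np.linspace(0,2*np.pi,72,endpoint=False)
    def ring(p,r):
        q=np.array([proj(ci,(p[0]+r*np.cos(t),p[1]+r*np.sin(t),z)) for t in a],np.float32)
        return cv2.remap(im,q[:,0].reshape(1,-1),q[:,1].reshape(1,-1),cv2.INTER_LINEAR)[0]
    best=max(((np.median(np.abs(ring((p0[0]+i,p0[1]+j),R+1)-ring((p0[0]+i,p0[1]+j),R-1)).sum(1)),i,j) for i in range(-5,6) for j in range(-5,6)))
    print(uv,"start",p0,"fit",(p0+[best[1],best[2],0]).round(1),round(float(best[0]),1))
E
python3 -c "
from caps import *
for uv in((247,76),(174,121),(272,160)): topc('w4',uv)
topc('w2',(281,122),20.5,56);topc('w2',(281,122),17.5,56)"
```

```text
(247, 76) start [ 455.8 -264.6   73. ] fit [ 455.8 -264.6   73. ] 81.0
(174, 121) start [ 503.4 -348.3   73. ] fit [ 503.4 -349.3   73. ] 99.7
(272, 160) start [ 547.3 -237.8   73. ] fit [ 548.3 -238.8   73. ] 120.9
(281, 122) start [444.9  95.8  56. ] fit [444.9  95.8  56. ] 133.3
(281, 122) start [444.9  95.8  56. ] fit [448.9  95.8  56. ] 110.1
```

Targets: green (456,-265), blue (503,-349), red (548,-238). Picking green.

arm_command(increments=[{"dr": [0,0,0],"offset": [0.1725,-0.059,0.3],"hand": 0.1},{"dr": [0,0,0],"offset": [0.1725,-0.059,0.3],"hand": 0.1},{"dr": [0,0,0],"offset": [0.1725,-0.059,0.3],"hand": 0.1},{"dr": [0,0,0],"offset": [0.1725,-0.059,0.3],"hand": 0.1},{"dr": [0,0,0],"offset": [0.1725,-0.059,0.3],"hand": 0.1},{"dr": [0,0,0],"offset": [0,0,0.25],"hand": 0.1},{"dr": [0,0,0],"offset": [0,0,0],"hand": 0.1},{"dr": [0,0,0],"offset": [0,0,0],"hand": 0.1}], grip_force=30)

```text
time_s: 15.3
eef_pos: [456.3, -265.5, 125.9]
ee_rot: [0.0, -0.001, 1.0, -0.0]
force: [0.7, -0.2, 0.7]
grip_width: 0.548
grip_force: 0.0
```

arm_command(increments=[{"dr": [0,0,0],"offset": [0,0.004,0.36],"hand": 0.1},{"dr": [0,0,0],"offset": [0,0.004,0.36],"hand": 0.1},{"dr": [0,0,0],"offset": [0,0,0],"hand": 0.1},{"dr": [0,0,0],"offset": [0,0,0],"hand": -1},{"dr": [0,0,0],"offset": [0,0,0],"hand": -1},{"dr": [0,0,0],"offset": [0,0,0],"hand": -1},{"dr": [0,0,0],"offset": [0,0,0],"hand": -1}])

```text
time_s: 16.0
eef_pos: [457.0, -265.8, 41.2]
ee_rot: [0.002, -0.0, 1.0, -0.002]
force: [0.4, 2.1, 8.5]
grip_width: 0.319
grip_force: 33.0
```

arm_command(increments=[{"dr": [0,0,0],"offset": [0,0,-0.3],"hand": -1},{"dr": [0,0,0],"offset": [0,0,-0.4],"hand": -1},{"dr": [0,0,0],"offset": [0,0,-0.4],"hand": -1},{"dr": [0,0,0],"offset": [0.011,0.377,-0.01],"hand": -1},{"dr": [0,0,0],"offset": [0.011,0.377,0],"hand": -1},{"dr": [0,0,0],"offset": [0.011,0.377,0],"hand": -1},{"dr": [0,0,0],"offset": [0.011,0.377,0],"hand": -1},{"dr": [0,0,0],"offset": [0.011,0.377,0],"hand": -1}])

```text
time_s: 16.8
eef_pos: [448.9, -37.0, 173.2]
ee_rot: [0.001, 0.0, 1.0, -0.0]
force: [1.2, 1.0, -0.7]
grip_width: 0.315
grip_force: 32.4
```

arm_command(increments=[{"dr": [0,0,0],"offset": [0.011,0.377,0],"hand": -1},{"dr": [0,0,0],"offset": [0.011,0.377,0],"hand": -1},{"dr": [0,0,0],"offset": [0.011,0.377,0],"hand": -1},{"dr": [0,0,0],"offset": [0,0,0],"hand": -1},{"dr": [0,0,0],"offset": [0,0,0],"hand": -1},{"dr": [0,0,0],"offset": [0,0,0],"hand": -1}])

```text
time_s: 17.4
eef_pos: [445.3, 96.3, 172.4]
ee_rot: [0.001, 0.0, 1.0, -0.0]
force: [0.2, -0.5, -0.5]
grip_width: 0.317
grip_force: 32.3
```

```bash
python3 -c "
from h import *
ci=shot('w5'); print(proj(ci,(446,96,56)),(-ci['R'].T@ci['t']).round(1))
im=cv2.imread('pics/w5.png')[60:360,80:480]
cv2.imwrite('pics/w5c.png',cv2.resize(im,None,fx=2,fy=2,interpolation=cv2.INTER_CUBIC))"
```

```text
tcp [445.3  96.3 172.4] toolx [-1.     0.001 -0.001] toolz [ 0.001 -0.    -1.   ] t 17.4
[279.3 206.4] [366.9  96.  315.4]
```

View pics/w5c.png

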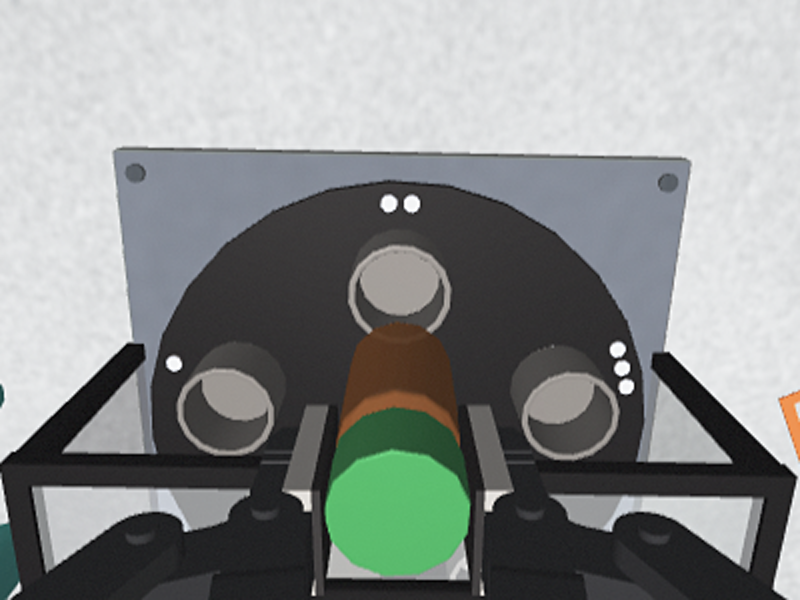

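```bash
python3 -c "
from h import *
ci=dict(np.load('pics/w5.npz')); print(ci['R'].round(3),ci['K'].round(1))
for z in (170,180,190,204,210): print(z,proj(ci,(445.3,96.3,z)),proj(ci,(445.3,110.3,z))-proj(ci,(445.3,82.3,z)))
for z in (100,134,140): print(z,proj(ci,(445.3,96.3,z)))
print(ray(ci,(279.5,206.5),56))
"
```

```text
[[ 0.     1.    -0.002]
 [ 0.952  0.     0.307]
 [ 0.307 -0.002 -0.952]] [[347.2   0.  278.5]
 [  0.  347.2 212.2]
 [  0.    0.    1. ]]
170 [279.9 276.1] [59.8  0. ]
180 [279.9 287. ] [63.5  0.1]
190 [280.  299.5] [67.8  0.1]
204 [280.1 319.9] [74.7  0.1]
210 [280.1 330. ] [78.2  0.1]
100 [279.7 224.9]
134 [279.8 245.4]
140 [279.8 249.8]
[446.   96.2  56. ]
```

The two pips at crop (389,204) and (412,204) confirm pocket 2 is in the bay. Its rim centre at (399.5,293) maps to (446.0, 96.2), right under the held green vial, so I'm lowering it.

arm_command(increments=[{"dr": [0,0,0],"offset": [-0.006,0,0.3],"hand": -1},{"dr": [0,0,0],"offset": [0,0,0.3],"hand": -1},{"dr": [0,0,0],"offset": [0,0,0.15],"hand": -1},{"dr": [0,0,0],"offset": [0,0,0.06],"hand": -1},{"dr": [0,0,0],"offset": [0,0,0.0],"hand": -1},{"dr": [0,0,0],"offset": [0,0,0.0],"hand": -1}])

```text
time_s: 18.05
eef_pos: [446.2, 96.7, 75.4]
ee_rot: [0.001, 0.0, 1.0, -0.0]
force: [-0.6, 0.6, -1.3]
grip_width: 0.316
grip_force: 32.4
```

arm_command(increments=[{"dr": [0,0,0],"offset": [0,0,0.03],"hand": -1},{"dr": [0,0,0],"offset": [0,0,0.025],"hand": -1},{"dr": [0,0,0],"offset": [0,0,0.0],"hand": -1}])

```text
time_s: 18.35
eef_pos: [445.6, 97.1, 67.8]
ee_rot: [-0.0, -0.0, 1.0, -0.0]
force: [-0.0, 0.6, -0.7]
grip_width: 0.32
grip_force: 32.4
```

arm_command(increments=[{"dr": [0,0,0],"offset": [0,0,0.01],"hand": -1},{"dr": [0,0,0],"offset": [0,0,0],"hand": 0.1},{"dr": [0,0,0],"offset": [0,0,0],"hand": 0.1},{"dr": [0,0,0],"offset": [0,0,0],"hand": 0.1},{"dr": [0,0,0],"offset": [0,0,-0.2],"hand": 0.1},{"dr": [0,0,0],"offset": [0,0,-0.36],"hand": 0.1},{"dr": [0,0,0],"offset": [0,0,-0.4],"hand": 0.1},{"dr": [0,0,0],"offset": [0,0,-0.4],"hand": 0.1}])

```text
time_s: 19.15
eef_pos: [445.2, 97.1, 231.8]
ee_rot: [-0.0, -0.0, 1.0, 0.0]
force: [0.8, 0.3, -0.5]
grip_width: 0.548
grip_force: 0.0
```

arm_command(increments=[{"dr": [0,0,0],"offset": [0,0,0],"hand": 0.3},{"dr": [0,0,0],"offset": [0,0,0],"hand": 0.3}])

```text
time_s: 19.35
eef_pos: [445.8, 97.1, 230.2]
ee_rot: [0.001, -0.0, 1.0, -0.0]
force: [-0.5, 0.9, -0.3]
grip_width: 0.653
grip_force: 0.0
```

```bash
python3 -c "
from h import *
ci=shot('w6'); print(proj(ci,(446,96,98)),proj(ci,(446,96,56)))
im=cv2.imread('pics/w6.png')[60:360,80:480]
cv2.imwrite('pics/w6c.png',cv2.resize(im,None,fx=2,fy=2,interpolation=cv2.INTER_CUBIC))"
```

```text
tcp [445.8  97.1 230.2] toolx [-1.    -0.    -0.002] toolz [ 0.002 -0.    -1.   ] t 19.35
[278.3 200.2] [278.4 187.9]
```

View pics/w6c.png

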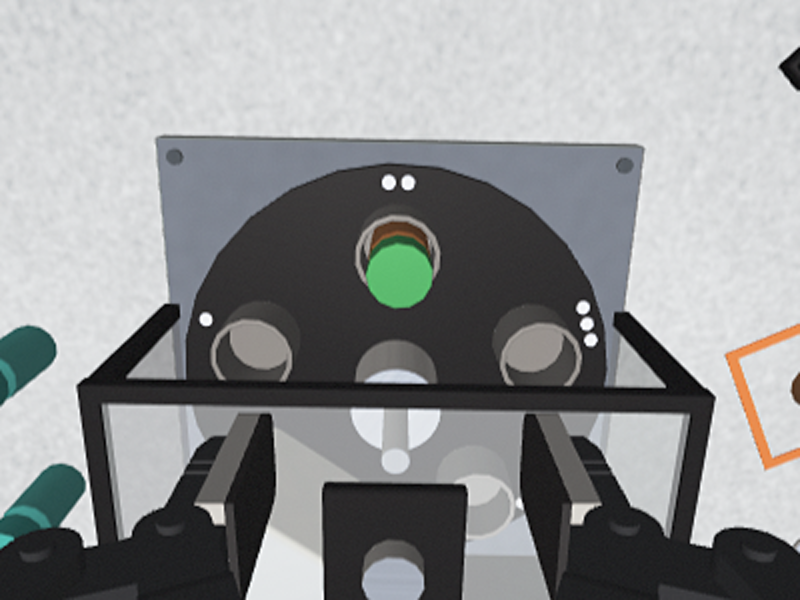

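The green vial is down in pocket 2: cap at crop (399,273) inside the rim, upright and about 3 mm towards the front. Next is another turn to pocket 3.

arm_command(increments=[{"dr": [0,0,0],"offset": [-0.346,-0.008,0],"hand": 0.3},{"dr": [0,0,0],"offset": [-0.346,-0.008,0],"hand": 0.3},{"dr": [0,0,0],"offset": [-0.346,-0.008,0],"hand": 0.3},{"dr": [0,0,0],"offset": [-0.346,-0.008,0],"hand": 0.3},{"dr": [0,0,0],"offset": [0,0,0],"hand": 0.3},{"dr": [0,0,0],"offset": [0,0,0],"hand": 0.3},{"dr": [0,0,0],"offset": [0,0,0.325],"hand": 0.3},{"dr": [0,0,0],"offset": [0,0,0.325],"hand": 0.3}], grip_force=20)

```text
time_s: 20.2
eef_pos: [610.8, 93.5, 151.4]
ee_rot: [0.001, -0.0, 1.0, -0.0]
force: [0.2, -0.3, -0.3]
grip_width: 0.653
grip_force: 0.0
```

arm_command(increments=[{"dr": [0,0,0],"offset": [0,0,0],"hand": 0.3},{"dr": [0,0,0],"offset": [0,0,0],"hand": -1},{"dr": [0,0,0],"offset": [0,0,0],"hand": -1},{"dr": [0,0,0],"offset": [0,0,0],"hand": -1},{"dr": [0,0,0],"offset": [0,0,0],"hand": -1},{"dr": [0,0,0],"offset": [0,0,0],"hand": -1}])

```text
time_s: 20.8
eef_pos: [612.6, 93.3, 154.3]
ee_rot: [0.002, -0.0, 1.0, -0.0]
force: [-1.4, 0.3, 7.8]
grip_width: 0.247
grip_force: 21.8
```

arm_command(increments=[{"dr": [0,0,0],"offset": [0.0317,-0.1595,0],"hand": -1},{"dr": [0,0,0],"offset": [0.0903,-0.1352,0],"hand": -1},{"dr": [0,0,0],"offset": [0.1352,-0.0903,0],"hand": -1},{"dr": [0,0,0],"offset": [0.1595,-0.0317,0],"hand": -1},{"dr": [0,0,0],"offset": [0.1595,0.0317,0],"hand": -1},{"dr": [0,0,0],"offset": [0.1352,0.0903,0],"hand": -1},{"dr": [0,0,0],"offset": [0.0903,0.1352,0],"hand": -1},{"dr": [0,0,0],"offset": [0.0317,0.1595,0],"hand": -1}])

```text
time_s: 21.6
eef_pos: [512.1, 93.1, 154.3]
ee_rot: [0.002, 0.0, 1.0, -0.001]
force: [4.4, -3.3, 5.8]
grip_width: 0.248
grip_force: 21.9
```

arm_command(increments=[{"dr": [0,0,0],"offset": [-0.0317,0.1595,0],"hand": -1},{"dr": [0,0,0],"offset": [-0.0903,0.1352,0],"hand": -1},{"dr": [0,0,0],"offset": [-0.1352,0.0903,0],"hand": -1},{"dr": [0,0,0],"offset": [-0.1595,0.0317,0],"hand": -1},{"dr": [0,0,0],"offset": [-0.1595,-0.0317,0],"hand": -1},{"dr": [0,0,0],"offset": [-0.1352,-0.0903,0],"hand": -1},{"dr": [0,0,0],"offset": [-0.0903,-0.1352,0],"hand": -1},{"dr": [0,0,0],"offset": [-0.0317,-0.1595,0],"hand": -1}])

```text
time_s: 22.4
eef_pos: [613.0, 93.5, 154.1]
ee_rot: [0.002, -0.0, 1.0, 0.0]
force: [-10.3, 2.7, 7.9]
grip_width: 0.252
grip_force: 22.0
```

arm_command(increments=[{"dr": [0,0,0],"offset": [0,0,0],"hand": -1},{"dr": [0,0,0],"offset": [0,0,0],"hand": -1},{"dr": [0,0,0],"offset": [0,0,0],"hand": 0.3},{"dr": [0,0,0],"offset": [0,0,0],"hand": 0.3},{"dr": [0,0,0],"offset": [0,0,-0.4],"hand": 0.3},{"dr": [0,0,0],"offset": [0,0,-0.4],"hand": 0.3},{"dr": [0,0,0],"offset": [0,0,-0.4],"hand": 0.3}])

```text
time_s: 23.1
eef_pos: [611.3, 93.4, 297.8]
ee_rot: [-0.0, -0.0, 1.0, 0.0]
force: [0.6, -0.4, -0.3]
grip_width: 0.651
grip_force: 0.0
```

arm_command(increments=[{"dr": [0,0,0],"offset": [0.054,-0.336,-0.039],"hand": 0.1},{"dr": [0,0,0],"offset": [0.054,-0.336,-0.039],"hand": 0.1},{"dr": [0,0,0],"offset": [0.054,-0.336,-0.039],"hand": 0.1},{"dr": [0,0,0],"offset": [0.054,-0.336,-0.039],"hand": 0.1},{"dr": [0,0,0],"offset": [0.054,-0.336,-0.039],"hand": 0.1},{"dr": [0,0,0],"offset": [0.054,-0.336,-0.039],"hand": 0.1},{"dr": [0,0,0],"offset": [0.054,-0.336,-0.039],"hand": 0.1},{"dr": [0,0,0],"offset": [0.054,-0.336,-0.039],"hand": 0.1}])

```text
time_s: 23.9
eef_pos: [559.4, -230.7, 333.7]
ee_rot: [0.0, -0.0, 1.0, -0.0]
force: [0.0, 1.0, -0.4]
grip_width: 0.552
grip_force: 0.0
```

arm_command(increments=[{"dr": [0,0,0],"offset": [0,0,0],"hand": 0.1},{"dr": [0,0,0],"offset": [0,0,0],"hand": 0.1}])

```text
time_s: 24.1
eef_pos: [559.8, -229.7, 333.1]
ee_rot: [-0.0, 0.001, 1.0, 0.0]
force: [-0.0, -0.1, 0.0]
grip_width: 0.549
grip_force: 0.0
```

```bash
python3 -c "
from caps import *
shot('w7'); caps('w7')"
```

```text
tcp [ 559.8 -229.7  333.1] toolx [-1.     0.001  0.   ] toolz [-0.  0. -1.] t 24.1
red [14.1 46.1] [0, 0, 37, 83, 1513] [ 426.5 -510.4   73. ]
red [272.  159.9] [261, 147, 23, 26, 465] [ 547.4 -238.2   73. ]
red [548. 311.] [543, 306, 11, 11, 103] [750.6 130.6  73. ]
blue [319.5   6.4] [314, 0, 12, 15, 164] [ 389.8 -188.6   73. ]
blue [174.4 120.6] [162, 109, 27, 25, 503] [ 503.1 -347.8   73. ]
```

Blue and red haven't moved. Picking blue at (502.5, -348.5).

arm_command(increments=[{"dr": [0,0,0],"offset": [0.08,-0.165,0.288],"hand": 0.1},{"dr": [0,0,0],"offset": [0.08,-0.165,0.288],"hand": 0.1},{"dr": [0,0,0],"offset": [0.08,-0.165,0.288],"hand": 0.1},{"dr": [0,0,0],"offset": [0.08,-0.165,0.288],"hand": 0.1},{"dr": [0,0,0],"offset": [0.08,-0.165,0.288],"hand": 0.1},{"dr": [0,0,0],"offset": [0.08,-0.165,0.288],"hand": 0.1},{"dr": [0,0,0],"offset": [0,0,0],"hand": 0.1},{"dr": [0,0,0],"offset": [0,0,0],"hand": 0.1}], grip_force=30)

```text
time_s: 24.95
eef_pos: [503.1, -347.1, 126.5]
ee_rot: [0.0, -0.0, 1.0, 0.0]
force: [0.4, 0.4, 0.6]
grip_width: 0.552
grip_force: 0.0
```

arm_command(increments=[{"dr": [0,0,0],"offset": [0.004,-0.01,0.36],"hand": 0.1},{"dr": [0,0,0],"offset": [0,0,0.36],"hand": 0.1},{"dr": [0,0,0],"offset": [0,0,0],"hand": 0.1},{"dr": [0,0,0],"offset": [0,0,0],"hand": -1},{"dr": [0,0,0],"offset": [0,0,0],"hand": -1},{"dr": [0,0,0],"offset": [0,0,0],"hand": -1},{"dr": [0,0,0],"offset": [0,0,0],"hand": -1}])

```text
time_s: 25.65
eef_pos: [503.3, -350.0, 42.6]
ee_rot: [0.002, -0.0, 1.0, -0.002]
force: [0.3, 2.5, 7.5]
grip_width: 0.313
grip_force: 33.0
```

arm_command(increments=[{"dr": [0,0,0],"offset": [0,0,-0.35],"hand": -1},{"dr": [0,0,0],"offset": [0,0,-0.4],"hand": -1},{"dr": [0,0,0],"offset": [0,0,-0.4],"hand": -1},{"dr": [0,0,0],"offset": [0.046,0.37,0],"hand": -1},{"dr": [0,0,0],"offset": [0.046,0.37,0],"hand": -1},{"dr": [0,0,0],"offset": [0.046,0.37,0],"hand": -1},{"dr": [0,0,0],"offset": [0.046,0.37,0],"hand": -1},{"dr": [0,0,0],"offset": [0.046,0.37,0],"hand": -1}])

```text
time_s: 26.45
eef_pos: [474.0, -125.7, 179.1]
ee_rot: [0.001, 0.0, 1.0, -0.001]
force: [0.8, 0.3, -1.8]
grip_width: 0.314
grip_force: 32.2
```

arm_command(increments=[{"dr": [0,0,0],"offset": [0.046,0.37,0],"hand": -1},{"dr": [0,0,0],"offset": [0.046,0.37,0],"hand": -1},{"dr": [0,0,0],"offset": [0.046,0.37,0],"hand": -1},{"dr": [0,0,0],"offset": [0.046,0.37,0],"hand": -1},{"dr": [0,0,0],"offset": [0.046,0.37,0],"hand": -1},{"dr": [0,0,0],"offset": [0,0,0],"hand": -1},{"dr": [0,0,0],"offset": [0,0,0],"hand": -1},{"dr": [0,0,0],"offset": [0,0,0],"hand": -1}])

```text
time_s: 27.25
eef_pos: [447.0, 93.9, 178.2]
ee_rot: [0.001, 0.0, 1.0, -0.0]
force: [-0.5, 0.7, -0.8]
grip_width: 0.314
grip_force: 32.1
```

```bash
python3 -c "
from h import *
ci=shot('w8'); print(proj(ci,(446,96,56)),[proj(ci,(447,96.2,z)) for z in(198,203)])
im=cv2.imread('pics/w8.png')[60:360,80:480]
cv2.imwrite('pics/w8c.png',cv2.resize(im,None,fx=2,fy=2,interpolation=cv2.INTER_CUBIC))"
```

```text
tcp [447.   93.9 178.2] toolx [-1.     0.001 -0.001] toolz [ 0.001 -0.    -1.   ] t 27.25
[282.2 202.2] [array([285.6, 302.2]), array([285.8, 309.3])]
```

View pics/w8c.png

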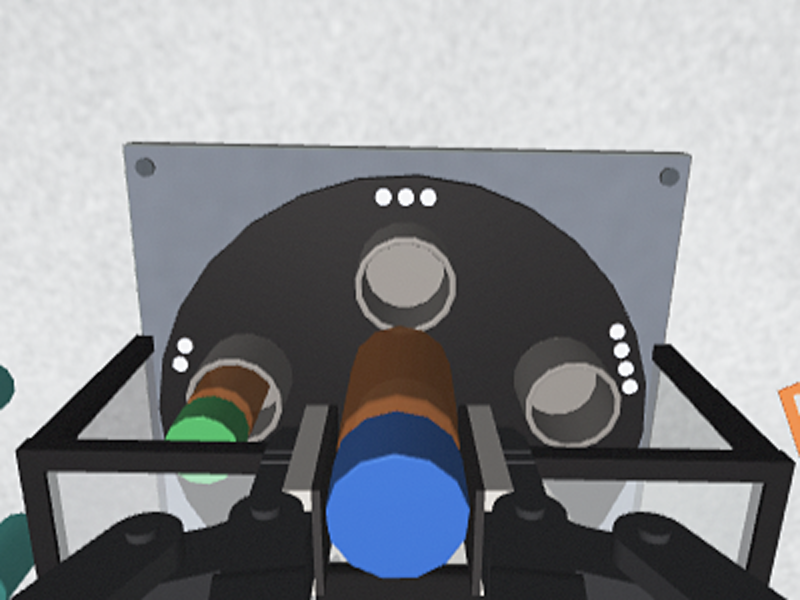

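Three pips at crop (383–428,197) confirm pocket 3 is in the bay, with its rim centre at (405,285). The held blue vial is centred on the TCP. I'm nudging y by +2.3 mm and lowering.

arm_command(increments=[{"dr": [0,0,0],"offset": [0.006,0.019,0.2],"hand": -1},{"dr": [0,0,0],"offset": [0,0,0.3],"hand": -1},{"dr": [0,0,0],"offset": [0,0,0.2],"hand": -1},{"dr": [0,0,0],"offset": [0,0,0.1],"hand": -1},{"dr": [0,0,0],"offset": [0,0,0.05],"hand": -1},{"dr": [0,0,0],"offset": [0,0,0.03],"hand": -1},{"dr": [0,0,0],"offset": [0,0,0.01],"hand": -1},{"dr": [0,0,0],"offset": [0,0,0.0],"hand": -1}])

```text
time_s: 28.1
eef_pos: [446.3, 96.8, 71.2]
ee_rot: [0.0, 0.0, 1.0, -0.0]
force: [-0.3, -0.1, -0.2]
grip_width: 0.315
grip_force: 32.2
```

Lowering the last 3 mm, then I'll release, rise and check.

arm_command(increments=[{"dr": [0,0,0],"offset": [0,0,0.022],"hand": -1},{"dr": [0,0,0],"offset": [0,0,0],"hand": -1},{"dr": [0,0,0],"offset": [0,0,0],"hand": 0.1},{"dr": [0,0,0],"offset": [0,0,0],"hand": 0.1},{"dr": [0,0,0],"offset": [0,0,0],"hand": 0.1},{"dr": [0,0,0],"offset": [0,0,-0.2],"hand": 0.1},{"dr": [0,0,0],"offset": [0,0,-0.36],"hand": 0.1},{"dr": [0,0,0],"offset": [0,0,-0.4],"hand": 0.1}])

```text
time_s: 28.9
eef_pos: [445.2, 97.0, 184.2]
ee_rot: [-0.001, -0.0, 1.0, 0.0]
force: [0.3, 0.8, -0.5]
grip_width: 0.553
grip_force: 0.0
```

arm_command(increments=[{"dr": [0,0,0],"offset": [0,0,-0.38],"hand": 0.3},{"dr": [0,0,0],"offset": [0,0,0],"hand": 0.3},{"dr": [0,0,0],"offset": [0,0,0],"hand": 0.3}])

```text
time_s: 29.2
eef_pos: [446.0, 97.0, 229.2]
ee_rot: [0.001, -0.0, 1.0, -0.0]
force: [-0.5, 0.7, -0.6]
grip_width: 0.648
grip_force: 0.0
```

```bash
python3 -c "
from caps import *
ci=shot('w9'); print(proj(ci,(446,96,98)),proj(ci,(446,96,56))); caps('w9'); topc('w9',proj(ci,(445,96,98)),14,98)"
```

```text
tcp [446.   97.  229.2] toolx [-1.    -0.    -0.001] toolz [ 0.001 -0.    -1.   ] t 29.2
[278.4 200.3] [278.5 187.9]
blue [ 4.2 98.8] [0, 69, 13, 47, 350] [ 366.9 -129.    73. ]
blue [279.4 197.9] [263, 180, 33, 36, 943] [451.   96.9  73. ]
[278.4 199.1] start [445.  96.  98.] fit [446.  97.  98.] 178.8
```

Blue is seated; the cap circle fits at (446, 97) at z = 98. Cranking on to pocket 4.

arm_command(increments=[{"dr": [0,0,0],"offset": [-0.346,-0.008,0],"hand": 0.3},{"dr": [0,0,0],"offset": [-0.346,-0.008,0],"hand": 0.3},{"dr": [0,0,0],"offset": [-0.346,-0.008,0],"hand": 0.3},{"dr": [0,0,0],"offset": [-0.346,-0.008,0],"hand": 0.3},{"dr": [0,0,0],"offset": [0,0,0],"hand": 0.3},{"dr": [0,0,0],"offset": [0,0,0],"hand": 0.3},{"dr": [0,0,0],"offset": [0,0,0.315],"hand": 0.3},{"dr": [0,0,0],"offset": [0,0,0.315],"hand": 0.3}], grip_force=20)

```text
time_s: 30.05
eef_pos: [611.1, 93.4, 152.9]
ee_rot: [0.001, -0.0, 1.0, -0.0]
force: [-0.2, -0.3, -0.5]
grip_width: 0.649
grip_force: 0.0
```

arm_command(increments=[{"dr": [0,0,0],"offset": [0,0,0],"hand": 0.3},{"dr": [0,0,0],"offset": [0,0,0],"hand": -1},{"dr": [0,0,0],"offset": [0,0,0],"hand": -1},{"dr": [0,0,0],"offset": [0,0,0],"hand": -1},{"dr": [0,0,0],"offset": [0,0,0],"hand": -1},{"dr": [0,0,0],"offset": [0,0,0],"hand": -1}])

```text
time_s: 30.65
eef_pos: [612.8, 93.2, 155.6]
ee_rot: [0.002, -0.0, 1.0, -0.0]
force: [-0.6, 0.8, 7.5]
grip_width: 0.25
grip_force: 21.7
```

arm_command(increments=[{"dr": [0,0,0],"offset": [0.0317,-0.1595,0],"hand": -1},{"dr": [0,0,0],"offset": [0.0903,-0.1352,0],"hand": -1},{"dr": [0,0,0],"offset": [0.1352,-0.0903,0],"hand": -1},{"dr": [0,0,0],"offset": [0.1595,-0.0317,0],"hand": -1},{"dr": [0,0,0],"offset": [0.1595,0.0317,0],"hand": -1},{"dr": [0,0,0],"offset": [0.1352,0.0903,0],"hand": -1},{"dr": [0,0,0],"offset": [0.0903,0.1352,0],"hand": -1},{"dr": [0,0,0],"offset": [0.0317,0.1595,0],"hand": -1}])

```text
time_s: 31.45
eef_pos: [512.3, 93.0, 155.7]
ee_rot: [0.002, 0.0, 1.0, -0.001]
force: [5.1, -1.8, 6.6]
grip_width: 0.251
grip_force: 21.8
```

arm_command(increments=[{"dr": [0,0,0],"offset": [-0.0317,0.1595,0],"hand": -1},{"dr": [0,0,0],"offset": [-0.0903,0.1352,0],"hand": -1},{"dr": [0,0,0],"offset": [-0.1352,0.0903,0],"hand": -1},{"dr": [0,0,0],"offset": [-0.1595,0.0317,0],"hand": -1},{"dr": [0,0,0],"offset": [-0.1595,-0.0317,0],"hand": -1},{"dr": [0,0,0],"offset": [-0.1352,-0.0903,0],"hand": -1},{"dr": [0,0,0],"offset": [-0.0903,-0.1352,0],"hand": -1},{"dr": [0,0,0],"offset": [-0.0317,-0.1595,0],"hand": -1}])

```text
time_s: 32.25
eef_pos: [613.2, 93.3, 155.5]
ee_rot: [0.002, -0.001, 1.0, 0.0]
force: [-10.2, 3.5, 7.9]
grip_width: 0.248
grip_force: 21.9
```

arm_command(increments=[{"dr": [0,0,0],"offset": [0,0,0],"hand": -1},{"dr": [0,0,0],"offset": [0,0,0],"hand": -1},{"dr": [0,0,0],"offset": [0,0,0],"hand": 0.3},{"dr": [0,0,0],"offset": [0,0,0],"hand": 0.3},{"dr": [0,0,0],"offset": [0,0,-0.4],"hand": 0.3},{"dr": [0,0,0],"offset": [0,0,-0.4],"hand": 0.3},{"dr": [0,0,0],"offset": [0,0,-0.4],"hand": 0.3}])

```text
time_s: 32.95
eef_pos: [611.6, 93.3, 299.3]
ee_rot: [-0.0, -0.0, 1.0, 0.0]
force: [-0.1, 0.5, 0.6]
grip_width: 0.651
grip_force: 0.0
```

arm_command(increments=[{"dr": [0,0,0],"offset": [0.054,-0.336,-0.039],"hand": 0.1},{"dr": [0,0,0],"offset": [0.054,-0.336,-0.039],"hand": 0.1},{"dr": [0,0,0],"offset": [0.054,-0.336,-0.039],"hand": 0.1},{"dr": [0,0,0],"offset": [0.054,-0.336,-0.039],"hand": 0.1},{"dr": [0,0,0],"offset": [0.054,-0.336,-0.039],"hand": 0.1},{"dr": [0,0,0],"offset": [0.054,-0.336,-0.039],"hand": 0.1},{"dr": [0,0,0],"offset": [0.054,-0.336,-0.039],"hand": 0.1},{"dr": [0,0,0],"offset": [0.054,-0.336,-0.039],"hand": 0.1}])

```text
time_s: 33.75
eef_pos: [559.7, -230.8, 335.1]
ee_rot: [0.0, -0.0, 1.0, 0.0]
force: [0.6, 0.5, 0.1]
grip_width: 0.558
grip_force: 0.0
```

arm_command(increments=[{"dr": [0,0,0],"offset": [0,0,0],"hand": 0.1},{"dr": [0,0,0],"offset": [0,0,0],"hand": 0.1}])

```text
time_s: 33.95
eef_pos: [560.0, -229.9, 334.6]
ee_rot: [-0.0, 0.001, 1.0, 0.0]
force: [-0.4, 1.0, -0.4]
grip_width: 0.549
grip_force: 0.0
```

```bash
python3 -c "
from caps import *
ci=shot('w10'); caps('w10'); topc('w10',proj(ci,(548,-238.3,73)))"
```

```text
tcp [ 560.  -229.9  334.6] toolx [-1.     0.001  0.   ] toolz [-0.  0. -1.] t 33.95
red [14.6 45.4] [0, 0, 38, 83, 1542] [ 425.9 -510.8   73. ]
red [272.1 159.4] [261, 147, 23, 25, 460] [ 547.3 -238.3   73. ]
red [547.5 310.3] [542, 305, 12, 12, 103] [750.8 130.9  73. ]
blue [319.5   6.4] [314, 0, 12, 15, 164] [ 389.7 -188.6   73. ]
[272.1 160. ] start [ 548.  -238.3   73. ] fit [ 548.  -238.3   73. ] 127.5
```

arm_command(increments=[{"dr": [0,0,0],"offset": [0.021,-0.014,0.348],"hand": 0.1},{"dr": [0,0,0],"offset": [0.021,-0.014,0.348],"hand": 0.1},{"dr": [0,0,0],"offset": [0.021,-0.014,0.348],"hand": 0.1},{"dr": [0,0,0],"offset": [0.021,-0.014,0.348],"hand": 0.1},{"dr": [0,0,0],"offset": [0.021,-0.014,0.348],"hand": 0.1},{"dr": [0,0,0],"offset": [0,0,0],"hand": 0.1},{"dr": [0,0,0],"offset": [0,0,0],"hand": 0.1}], grip_force=30)

```text
time_s: 34.7
eef_pos: [548.3, -237.1, 127.3]
ee_rot: [0.0, -0.001, 1.0, -0.0]
force: [-0.6, -0.2, 1.4]
grip_width: 0.549
grip_force: 0.0
```

arm_command(increments=[{"dr": [0,0,0],"offset": [0,0,0.36],"hand": 0.1},{"dr": [0,0,0],"offset": [0,0,0.35],"hand": 0.1},{"dr": [0,0,0],"offset": [0,0,0],"hand": 0.1},{"dr": [0,0,0],"offset": [0,0,0],"hand": -1},{"dr": [0,0,0],"offset": [0,0,0],"hand": -1},{"dr": [0,0,0],"offset": [0,0,0],"hand": -1},{"dr": [0,0,0],"offset": [0,0,0],"hand": -1}])

```text
time_s: 35.4
eef_pos: [549.3, -238.7, 44.2]
ee_rot: [0.003, -0.0, 1.0, -0.002]
force: [0.4, 0.4, 8.7]
grip_width: 0.317
grip_force: 32.6
```

arm_command(increments=[{"dr": [0,0,0],"offset": [0,0,-0.35],"hand": -1},{"dr": [0,0,0],"offset": [0,0,-0.4],"hand": -1},{"dr": [0,0,0],"offset": [0,0,-0.4],"hand": -1},{"dr": [0,0,0],"offset": [0.106,0.349,0],"hand": -1},{"dr": [0,0,0],"offset": [0.106,0.349,0],"hand": -1},{"dr": [0,0,0],"offset": [0.106,0.349,0],"hand": -1},{"dr": [0,0,0],"offset": [0.106,0.349,0],"hand": -1},{"dr": [0,0,0],"offset": [0.106,0.349,0],"hand": -1}])

```text
time_s: 36.2
eef_pos: [483.6, -27.0, 180.5]
ee_rot: [0.001, 0.0, 1.0, -0.0]
force: [0.7, 0.9, 0.5]
grip_width: 0.318
grip_force: 32.0
```

arm_command(increments=[{"dr": [0,0,0],"offset": [0.106,0.349,0],"hand": -1},{"dr": [0,0,0],"offset": [0.106,0.349,0],"hand": -1},{"dr": [0,0,0],"offset": [0.106,0.349,0],"hand": -1},{"dr": [0,0,0],"offset": [0,0,0],"hand": -1},{"dr": [0,0,0],"offset": [0,0,0],"hand": -1},{"dr": [0,0,0],"offset": [0,0,0],"hand": -1}])

```text
time_s: 36.8
eef_pos: [446.4, 96.5, 179.6]
ee_rot: [0.001, 0.0, 1.0, -0.0]
force: [0.8, -0.1, -0.4]
grip_width: 0.314
grip_force: 31.9
```

```bash
python3 -c "
from caps import *
ci=shot('w11'); s,_=st(); z=s['eef_pos'][2]+28.8; p=proj(ci,(446.5,s['eef_pos'][1],z)); print(proj(ci,(446,96,56)),p); caps('w11'); topc('w11',p,14,z)
im=cv2.imread('pics/w11.png')[60:360,80:480]
cv2.imwrite('pics/w11c.png',cv2.resize(im,None,fx=2,fy=2,interpolation=cv2.INTER_CUBIC))"
```

```text
tcp [446.4  96.5 179.6] toolx [-1.     0.001 -0.002] toolz [ 0.002 -0.    -1.   ] t 36.8
[279.  202.4] [279.6 315.2]
red [278.3 304.5] [243, 263, 72, 83, 4740] [528.9  95.4  73. ]
blue [183.9 271.1] [162, 259, 42, 22, 674] [498.3  19.9  73. ]
[279.6 315.2] start [446.5  96.3 208.1] fit [446.5  95.3 208.1] 224.4
```

View pics/w11c.png

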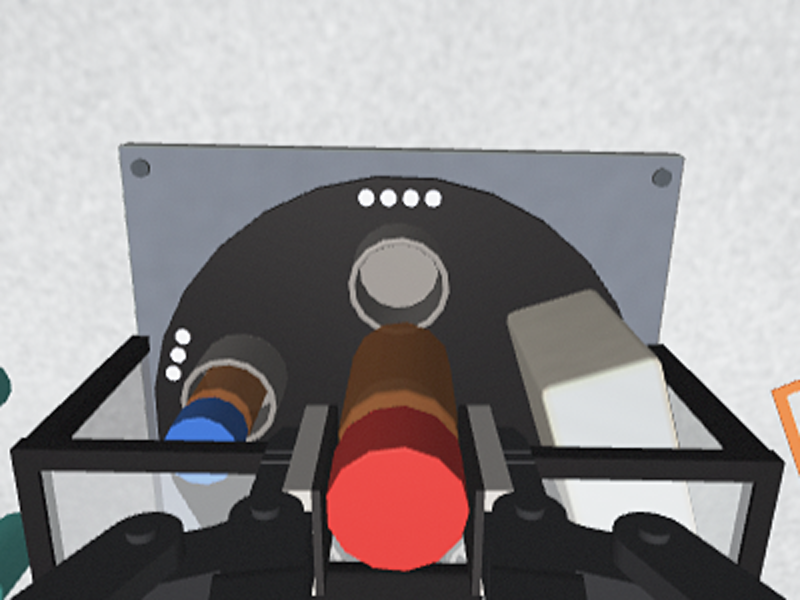

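Four pips at crop (366–433,198) confirm pocket 4 is in the bay, with its rim centre at (399,286) directly below the red vial. The white block, on the right, clears the fingers. Lowering.

arm_command(increments=[{"dr": [0,0,0],"offset": [0,0,0.2],"hand": -1},{"dr": [0,0,0],"offset": [0,0,0.3],"hand": -1},{"dr": [0,0,0],"offset": [0,0,0.2],"hand": -1},{"dr": [0,0,0],"offset": [0,0,0.1],"hand": -1},{"dr": [0,0,0],"offset": [0,0,0.05],"hand": -1},{"dr": [0,0,0],"offset": [0,0,0.03],"hand": -1},{"dr": [0,0,0],"offset": [0,0,0.01],"hand": -1},{"dr": [0,0,0],"offset": [0,0,0.0],"hand": -1}])

```text
time_s: 37.65
eef_pos: [446.2, 97.0, 72.4]
ee_rot: [0.0, 0.0, 1.0, -0.0]
force: [0.1, 1.1, -0.0]
grip_width: 0.319
grip_force: 31.9
```

arm_command(increments=[{"dr": [0,0,0],"offset": [0,0,0.021],"hand": -1},{"dr": [0,0,0],"offset": [0,0,0],"hand": -1},{"dr": [0,0,0],"offset": [0,0,0],"hand": 0.05},{"dr": [0,0,0],"offset": [0,0,0],"hand": 0.05},{"dr": [0,0,0],"offset": [0,0,0],"hand": 0.05},{"dr": [0,0,0],"offset": [0,0,-0.2],"hand": 0.05},{"dr": [0,0,0],"offset": [0,0,-0.36],"hand": 0.05},{"dr": [0,0,0],"offset": [0,0,-0.4],"hand": 0.1}])

```text
time_s: 38.45
eef_pos: [445.1, 97.2, 185.5]
ee_rot: [-0.001, -0.0, 1.0, 0.0]
force: [0.2, 0.0, 1.0]
grip_width: 0.552
grip_force: 0.0
```

arm_command(increments=[{"dr": [0,0,0],"offset": [0,0,-0.38],"hand": 0.3},{"dr": [0,0,0],"offset": [0,0,0],"hand": 0.3},{"dr": [0,0,0],"offset": [0,0,0],"hand": 0.3}])

```text
time_s: 38.75
eef_pos: [445.9, 97.2, 230.5]
ee_rot: [0.001, -0.0, 1.0, -0.0]
force: [-0.6, 0.6, -1.4]
grip_width: 0.648
grip_force: 0.0
```

```bash
python3 -c "
from caps import *
ci=shot('w12'); print(proj(ci,(446,96,98)),proj(ci,(446,96,56))); caps('w12'); topc('w12',proj(ci,(445,96,98)),14,98)"
```

```text
tcp [445.9  97.2 230.5] toolx [-1.    -0.    -0.001] toolz [ 0.001 -0.    -1.   ] t 38.75
[278.1 200. ] [278.2 187.7]
red [279.7 196.5] [264, 178, 33, 37, 975] [449.9  97.3  73. ]
blue [ 4.4 98.2] [0, 67, 14, 49, 379] [ 366.3 -129.5   73. ]
blue [197.8 243.3] [181, 235, 33, 15, 367] [495.4  20.7  73. ]
[278.1 198.8] start [445.  96.  98.] fit [445.  97.  98.] 167.5
```

Red is seated, with the cap fit at (445, 97) at z = 98. One last crank turn shuts the changer.

arm_command(increments=[{"dr": [0,0,0],"offset": [-0.346,-0.008,0],"hand": 0.3},{"dr": [0,0,0],"offset": [-0.346,-0.008,0],"hand": 0.3},{"dr": [0,0,0],"offset": [-0.346,-0.008,0],"hand": 0.3},{"dr": [0,0,0],"offset": [-0.346,-0.008,0],"hand": 0.3},{"dr": [0,0,0],"offset": [0,0,0],"hand": 0.3},{"dr": [0,0,0],"offset": [0,0,0],"hand": 0.3},{"dr": [0,0,0],"offset": [0,0,0.32],"hand": 0.3},{"dr": [0,0,0],"offset": [0,0,0.32],"hand": 0.3}], grip_force=20)

```text
time_s: 39.6
eef_pos: [610.9, 93.6, 153.0]
ee_rot: [0.001, -0.0, 1.0, -0.0]
force: [-0.4, -0.1, -0.2]
grip_width: 0.654
grip_force: 0.0
```

arm_command(increments=[{"dr": [0,0,0],"offset": [0,0,0],"hand": 0.3},{"dr": [0,0,0],"offset": [0,0,0],"hand": -1},{"dr": [0,0,0],"offset": [0,0,0],"hand": -1},{"dr": [0,0,0],"offset": [0,0,0],"hand": -1},{"dr": [0,0,0],"offset": [0,0,0],"hand": -1},{"dr": [0,0,0],"offset": [0,0,0],"hand": -1}])

```text
time_s: 40.2
eef_pos: [612.8, 93.4, 155.8]
ee_rot: [0.002, -0.0, 1.0, -0.0]
force: [-0.7, -0.3, 6.6]
grip_width: 0.25
grip_force: 21.8
```

arm_command(increments=[{"dr": [0,0,0],"offset": [0.0317,-0.1595,0],"hand": -1},{"dr": [0,0,0],"offset": [0.0903,-0.1352,0],"hand": -1},{"dr": [0,0,0],"offset": [0.1352,-0.0903,0],"hand": -1},{"dr": [0,0,0],"offset": [0.1595,-0.0317,0],"hand": -1},{"dr": [0,0,0],"offset": [0.1595,0.0317,0],"hand": -1},{"dr": [0,0,0],"offset": [0.1352,0.0903,0],"hand": -1},{"dr": [0,0,0],"offset": [0.0903,0.1352,0],"hand": -1},{"dr": [0,0,0],"offset": [0.0317,0.1595,0],"hand": -1}])

```text
time_s: 41.0
eef_pos: [512.2, 93.3, 155.8]
ee_rot: [0.002, 0.0, 1.0, -0.001]
force: [5.1, -3.3, 5.6]
grip_width: 0.246
grip_force: 21.9
```

arm_command(increments=[{"dr": [0,0,0],"offset": [-0.0317,0.1595,0],"hand": -1},{"dr": [0,0,0],"offset": [-0.0903,0.1352,0],"hand": -1},{"dr": [0,0,0],"offset": [-0.1352,0.0903,0],"hand": -1},{"dr": [0,0,0],"offset": [-0.1595,0.0317,0],"hand": -1},{"dr": [0,0,0],"offset": [-0.1595,-0.0317,0],"hand": -1},{"dr": [0,0,0],"offset": [-0.1352,-0.0903,0],"hand": -1},{"dr": [0,0,0],"offset": [-0.0903,-0.1352,0],"hand": -1},{"dr": [0,0,0],"offset": [-0.0317,-0.1595,0],"hand": -1}])

```text
time_s: 41.8
eef_pos: [613.1, 93.6, 155.7]
ee_rot: [0.002, -0.001, 1.0, 0.0]
force: [-9.3, 2.3, 8.0]
grip_width: 0.249
grip_force: 22.0
```

arm_command(increments=[{"dr": [0,0,0],"offset": [0,0,0],"hand": -1},{"dr": [0,0,0],"offset": [0,0,0],"hand": -1},{"dr": [0,0,0],"offset": [0,0,0],"hand": 0.3},{"dr": [0,0,0],"offset": [0,0,0],"hand": 0.3},{"dr": [0,0,0],"offset": [0,0,-0.4],"hand": 0.3},{"dr": [0,0,0],"offset": [0,0,-0.4],"hand": 0.3},{"dr": [0,0,0],"offset": [0,0,-0.4],"hand": 0.3}])

```text
time_s: 42.5
eef_pos: [611.5, 93.6, 299.4]
ee_rot: [-0.0, -0.0, 1.0, 0.0]
force: [0.9, 0.3, 0.0]
grip_width: 0.65
grip_force: 0.0
```

arm_command(increments=[{"dr": [0,0,0],"offset": [0.25,0.1,-0.15],"hand": 0.3},{"dr": [0,0,0],"offset": [0.25,0.1,-0.15],"hand": 0.3},{"dr": [0,0,0],"offset": [0.25,0.1,-0.15],"hand": 0.3},{"dr": [0,0,0],"offset": [0.25,0.1,-0.15],"hand": 0.3},{"dr": [0,0,0],"offset": [0.25,0.1,-0.15],"hand": 0.3},{"dr": [0,0,0],"offset": [0,0,0],"hand": 0.3},{"dr": [0,0,0],"offset": [0,0,0],"hand": 0.3}])

```text
time_s: 43.2
eef_pos: [461.7, 153.6, 387.8]
ee_rot: [0.001, -0.0, 1.0, 0.0]
force: [-0.0, 0.3, -0.7]
grip_width: 0.651
grip_force: 0.0
```

```bash
python3 -c "
from h import *
shot('w13')"
```

```text
tcp [461.7 153.6 387.8] toolx [-1.    -0.001 -0.001] toolz [ 0.001  0.    -1.   ] t 43.2
```

View pics/w13.png

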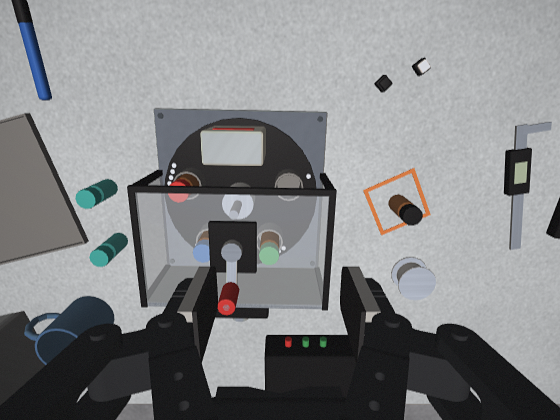

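The block stands in the bay at (233,146), and green (269,253), blue (203,250) and red (183,187) are in their pockets. The spent vial is in the square, cap at (411,214). I'll check the spent vial and block numerically.

```bash
python3 -c "
from caps import *
ci=dict(np.load('pics/w13.npz'))
S=np.array([ray(ci,p,0.5) for p in((363,189),(413.5,169),(430,213),(381,234))]); c=S.mean(0); print('sq',c)
topc('w13',(411,214),14,70)
print('upright cap if centred',proj(ci,(c[0],c[1],70)), 'foot', proj(ci,(c[0],c[1],0)))
print('side',(S[1]-S[0])/np.linalg.norm(S[1]-S[0]))
B=np.array([ray(ci,p,110) for p in((200,128),(265.5,130),(263,166),(202,164))]); print('block',B.mean(0),B.tolist())
print('handle',ray(ci,(227,306),182))
print(ctrl.sense()['force'].round(1))
im=cv2.imread('pics/w13.png')[100:280,150:450]
cv2.imwrite('pics/w13c.png',cv2.resize(im,None,fx=2.66,fy=2.66,interpolation=cv2.INTER_CUBIC))"
```

```text
sq [5.36975e+02 3.40275e+02 5.00000e-01]
(411, 214) start [534.5 337.4  70. ] fit [536.5 339.4  70. ] 210.5
upright cap if centred [412.8 215.7] foot [396.7 201.7]
side [-0.38860325  0.92140519  0.        ]
block [437.425  97.3   110.   ] [[414.9, 59.6, 110.0], [417.1, 137.0, 110.0], [460.0, 133.5, 110.0], [457.7, 59.1, 110.0]]
handle [610.2  93.1 182. ]
[-0.2 -0.7 -0.7]
```

View pics/w13c.png

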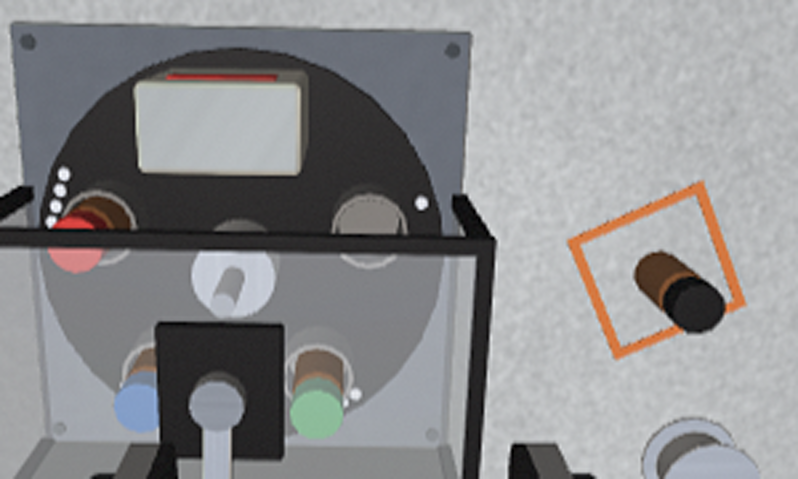

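The block is square in the bay with its centre where it started: (437, 97) now against (438, 97). Red is in pocket 4, blue in 3, green in 2, and pocket 1 is empty. The spent vial is upright within 2 mm of the square's centre, and nothing touches the robot, so I'm handing in.

```bash
python3 -c "
from rig import ctrl
print(ctrl.finish_job())"
```

```text
the job is handed in; nothing more can be done
None
```

The job is handed in, though the hand-in returned no verdict: the last picture shows the spent vial upright in the orange square, green, blue and red in pockets 2, 3 and 4, pocket 1 empty because no yellow vial was present, and the blanking block back in the bay.

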